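# Refit the worktop water filter

### The job

Put the water filter back in service: first shut the feed by pulling its lever fully over towards the robot, and then fit every filter cartridge standing on the worktop into a free socket of the filter unit, pushing it down against the spring and twisting it clockwise a full quarter turn so that it stays locked. Then turn the unit's inlet nut clockwise with the gripper until it is finger-tight, finish tightening it to its stop with the spanner (not by hand), and lay the spanner back flat on the cork mat. Last, push the feed lever fully back over, away from the robot, to open the feed, and leave the other kitchen things where they stand.

Things in the scene. Friction and masses are not known exactly. Their poses are not given: they have to be found in the camera images.
- filter_unit: white plastic filter unit, fixed to the worktop: a long low box 108 mm deep (x), 550 mm wide (y), flat top at 48 mm. Origin at its foot on the centre line of the middle socket; x points to its back (away from the robot), y to its left. From left (+y) to right (-y) stand on it: feed lever at y = +220 mm, three sockets at y = +115, 0, -115 mm, inlet nut at y = -225 mm
- socket0 (a point): centre of the mouth of the left (+y) bayonet socket, level with the unit's top (48 mm); axes as the unit's. All three sockets are alike: a 60 mm square opening for the cartridge's body, with an entry slot for the lugs, 17 mm wide and 92 mm long, along x. The top is 10 mm thick; under it is a chamber whose floor lies 28 mm below the mouth
- socket1 (a point): same point of the middle socket. A cartridge enters with its lugs (its x axis, either way round) along the socket's x. A sprung plunger meets its foot 20 mm below the mouth with 3 N, growing to 7 N at the chamber floor (28 mm), and lifts an unlocked cartridge back to 20 mm
- socket2 (a point): same point of the right (-y) socket. To lock: hold the cartridge down with its foot 25 to 28 mm below the mouth, so that the lugs clear the top's underside, and twist it 90 degrees clockwise from above, to a stop about 3 degrees beyond; it turns easily. Let go, it springs up to 24 mm depth and is locked. Stops bar the anticlockwise way
- cartridge0: white filter cartridge, 98 mm tall, 0.11 to 0.2 kg, heavy at the foot, standing upright; may be absent. Origin at the centre of its foot, z up. Body 56 mm across up to 34 mm, head 68 mm across from 34 to 64 mm, then a grip bar 58 mm long (x), 20 mm thick (y), 64 to 98 mm up. Two lugs reach 42 mm from the axis along +x and -x, 12 mm wide, 4 to 14 mm above the foot. A half turn looks the same
- cartridge1: white filter cartridge, 98 mm tall, 0.11 to 0.2 kg, heavy at the foot, standing upright; may be absent. Origin at the centre of its foot, z up. Body 56 mm across up to 34 mm, head 68 mm across from 34 to 64 mm, then a grip bar 58 mm long (x), 20 mm thick (y), 64 to 98 mm up. Two lugs reach 42 mm from the axis along +x and -x, 12 mm wide, 4 to 14 mm above the foot. A half turn looks the same
- cartridge2: white filter cartridge, 98 mm tall, 0.11 to 0.2 kg, heavy at the foot, standing upright; may be absent. Origin at the centre of its foot, z up. Body 56 mm across up to 34 mm, head 68 mm across from 34 to 64 mm, then a grip bar 58 mm long (x), 20 mm thick (y), 64 to 98 mm up. Two lugs reach 42 mm from the axis along +x and -x, 12 mm wide, 4 to 14 mm above the foot. A half turn looks the same
- nut_mid (a point): middle of the inlet nut, a captive steel hex nut on a vertical axis, 46 mm across flats, 24 mm tall (12 mm above and below this point, which is 94 mm above the worktop). It turns with the nut: its x axis is square to a pair of flats. A brass stub of 20 mm diameter stands 10 mm above the nut; below the nut is a stub of 28 mm diameter and, 46 mm below this point, the unit's top
- union_nut: the inlet nut itself (as point nut_mid; origin at the centre of its underside, 82 mm above the worktop)
- nut_run (a joint): free running turn of the inlet nut, rad, growing clockwise from above; starts at 0 to 0.35, about 0.25 N m; stops at 1.57, finger-tight. The nut's whole turn is nut_run + nut_nip
- nut_nip (a joint): final tightening of the inlet nut, rad, clockwise, 0 at the start; it moves once nut_run is at its stop, takes about 0.7 N m, stays where left, and stops at 0.6. Beyond 0.2 only the spanner may turn it
- spanner: open-ended spanner, 186 mm long, flat on the cork mat, 0.13 to 0.21 kg. Origin at the centre of its jaws, on its underside; x points out of the mouth, the handle runs to -x, z up. Jaws 16 mm thick; gap 49 mm wide (y = +-24.5 mm) from x = -28 mm to the open end at +24 mm; prongs 12 mm wide. Handle 20 mm wide, 26 mm tall, x = -42 to -162 mm
- spanner_grip (a point): good place to hold the spanner: middle of the handle's height (13 mm above the underside), 90 mm behind the jaw centre; axes as the spanner's
- cork_mat: flat cork mat on the worktop, 240 by 180 mm, 4 mm thick, fixed; origin at its centre, underneath; x along its long side. The spanner lies on it at the start
- feed_lever (a joint): feed lever, rad: 0 is shut, fully over towards the robot (-x of the unit); 1.0 is open, fully over to the unit's back (+x); 0.5 is upright. Starts open, at 0.85 to 1.0; stiff enough to stay where left, about 1 N at the tip
- feed_lever_tip (a point): centre of the 26 mm ball at the lever's tip, 50 mm from its pivot; the pivot is at x = 0, y = +220 mm of the unit, 70 mm above the worktop, and the lever swings in the unit's x-z plane
- flask: white vacuum flask, 90 mm across, 270 mm tall, bystander; origin under its foot
- mug_a: white ceramic mug, 82 mm across, 95 mm tall, bystander, to the left of the cartridges; origin under its foot
- mug_b: white ceramic mug like the other, behind the filter unit, bystander; origin under its foot
- sugar_tin: round steel sugar tin, 90 mm across, 110 mm tall, behind the filter unit, bystander; origin under its foot
- tea_box: cardboard tea box, 140 by 80 by 75 mm, at the back right, bystander; origin under it
- wooden_spoon: wooden spoon, 200 mm long, lying between the cartridges and the left mug, bystander

How it is judged (in metres and radians):
On the way, in this order (a step that is already met when the one before it is completed fails the run):
1. the feed lever is shut, fully over towards the robot (value of joint feed_lever below 0.15 rad), for 0.1 s.
2. every cartridge present is locked in a socket of its own (((horizontal distance between cartridge0 and socket0 below 0.008 m and z of cartridge0 in the frame of socket0 below -0.021 m and angle between the x axis of cartridge0 and the y axis of socket0, either way round below 0.2 rad and angle between cartridge0's own z axis and vertical below 0.1 rad) or (horizontal distance between cartridge0 and socket1 below 0.008 m and z of cartridge0 in the frame of socket1 below -0.021 m and angle between the x axis of cartridge0 and the y axis of socket1, either way round below 0.2 rad and angle between cartridge0's own z axis and vertical below 0.1 rad) or (horizontal distance between cartridge0 and socket2 below 0.008 m and z of cartridge0 in the frame of socket2 below -0.021 m and angle between the x axis of cartridge0 and the y axis of socket2, either way round below 0.2 rad and angle between cartridge0's own z axis and vertical below 0.1 rad)) and ((horizontal distance between cartridge1 and socket0 below 0.008 m and z of cartridge1 in the frame of socket0 below -0.021 m and angle between the x axis of cartridge1 and the y axis of socket0, either way round below 0.2 rad and angle between cartridge1's own z axis and vertical below 0.1 rad) or (horizontal distance between cartridge1 and socket1 below 0.008 m and z of cartridge1 in the frame of socket1 below -0.021 m and angle between the x axis of cartridge1 and the y axis of socket1, either way round below 0.2 rad and angle between cartridge1's own z axis and vertical below 0.1 rad) or (horizontal distance between cartridge1 and socket2 below 0.008 m and z of cartridge1 in the frame of socket2 below -0.021 m and angle between the x axis of cartridge1 and the y axis of socket2, either way round below 0.2 rad and angle between cartridge1's own z axis and vertical below 0.1 rad)) and ((horizontal distance between cartridge2 and socket0 below 0.008 m and z of cartridge2 in the frame of socket0 below -0.021 m and angle between the x axis of cartridge2 and the y axis of socket0, either way round below 0.2 rad and angle between cartridge2's own z axis and vertical below 0.1 rad) or (horizontal distance between cartridge2 and socket1 below 0.008 m and z of cartridge2 in the frame of socket1 below -0.021 m and angle between the x axis of cartridge2 and the y axis of socket1, either way round below 0.2 rad and angle between cartridge2's own z axis and vertical below 0.1 rad) or (horizontal distance between cartridge2 and socket2 below 0.008 m and z of cartridge2 in the frame of socket2 below -0.021 m and angle between the x axis of cartridge2 and the y axis of socket2, either way round below 0.2 rad and angle between cartridge2's own z axis and vertical below 0.1 rad))), for 0.2 s.
3. the fingers hold the nut run down finger-tight, not yet nipped with the spanner (value of joint nut_run above 1.42 rad and value of joint nut_nip below 0.15 rad and contact force between the fingers and union_nut above 0.5 N), for 0.1 s.
4. the nut is tightened to its stop by the spanner, which bears on it (value of joint nut_nip above 0.5 rad and contact force between spanner and union_nut above 0.5 N).
5. the spanner lies flat on the cork mat, released (x of spanner_grip in the frame of cork_mat between -0.11 and 0.11 m and y of spanner_grip in the frame of cork_mat between -0.08 and 0.08 m and z of spanner_grip in the frame of cork_mat below 0.024 m and angle between spanner's own z axis and vertical below 0.12 rad and contact force between the fingers and spanner below 0.1 N), for 0.2 s.
6. the feed lever is pushed fully over, open (value of joint feed_lever above 0.85 rad), for 0.1 s.
At the end, for the whole second after the job is handed in: Each cartridge within 8 mm of a socket axis, foot at least 21 mm below its mouth, bar across the slot within 0.2 rad; nut_run over 1.35, nut_nip over 0.48, feed_lever over 0.85 rad; spanner flat (0.12 rad), released, its handle middle on the mat; all at rest (all of step 2 and all of step 5 and value of joint nut_run above 1.35 rad and value of joint nut_nip above 0.48 rad and value of joint feed_lever above 0.85 rad and linear speed of each of spanner, cartridge0, cartridge1, cartridge2 below 0.03 m/s); the robot touches nothing.
It fails at once if the final tightening is done with the fingers instead of the spanner (the fingers press on the nut once it has gone more than 0.2 rad past finger-tight) (value of joint nut_nip above 0.2 rad and contact force between the fingers and union_nut above 1 N).
It fails at once if the flask, a mug, the sugar tin, the tea box or the wooden spoon is moved more than 5 cm or knocked over (distance of any of flask, mug_a, mug_b, sugar_tin, tea_box, wooden_spoon from where it was at the start of the episode above 0.05 m or angle between any of flask, mug_a, mug_b, sugar_tin, tea_box's own z axis and vertical above 0.5 rad).
Of cartridge0, cartridge1, cartridge2 only 2 to 3 are there at a start; the rules pass over those that are not, and their reading is None.
At some moment in a run one of cartridge0, cartridge1, cartridge2, spanner may be knocked a few centimetres aside while the robot is not near it.
Once in a run the grip may slacken for a moment while it holds something.
It also fails if it takes over 208 s, if anything falls off the work surface, if the arm or the gripper's body presses on something with over 40 N, if the wrist force passes 120 N, or if a joint passes its speed limit or range.

### The arm

A 6-joint arm with a two-finger parallel gripper is mounted at the origin on the work surface. World frame = base frame: x ahead of the robot, y to its left, z up, the work surface at z = 0. Lengths are in mm, angles in degrees, forces in N, time in s.
With the tool pointing down it reaches from about 400 to 925 mm from the base axis. Payload 3.4 kg.
Tool frame: the origin (TCP) lies at the very end of the fingers, on their centre line; the grasp point (between the pads) lies 19 mm behind it; z points along the fingers, y is the line along which they close (so a half turn about z gives the same grasp; the last joint's range is limited). The gripper opens to 85 mm and grips with 20 to 120 N. Pads are 22 mm wide; open, the fingers measure 114 mm over their backs; the gripper's body (76 mm by 85 mm) begins 54 mm behind the grasp point. The pads swing forward as they close: fully open they stand 13 mm farther back than shut.
Start: joints at [72.966, 17.578, 86.31, -0, 76.112, -4.211], TCP at [127.637, 560.66, 231.305] pointing down, gripper open.
Joint ranges: [-179.03, 179.03], [-60, 130.46], [8.19, 133.38], [-81.62, 261.62], [5.75, 156.47], [-153.77, 153.77]. Speed limits (degrees/s): [147.25, 147.25, 180, 180, 180, 180].

### API

Orientations are given as [roll, pitch, yaw] about the fixed x, y, z axes, in that order (R = Rz(yaw) Ry(pitch) Rx(roll)).
In Python, from station import sensors, eyes, arm gives the robot as it stands. The module is installed in compiled form; this text tells all that it offers.
- The arm moves only by the shell command python3 -m pendant 'ROWS' [FORCE]. ROWS is JSON, a list that holds one entry, the list of rows, each a list of 7 numbers: the closure in counts, from 0 (fully open) to 255 (shut), then the shift along the world's x, y, z in cm, then the turn, a rotation vector about the world's x, y, z in degrees. A call has 1 to 5 rows; each row shifts and turns the commanded pose from where the row before left it; what a row does not reach is not made up. A row lasts 1/12 s, in which the tool goes at most 41.7 mm and 7.16 degrees, less where a joint would pass 70% of its speed; a pose out of reach is approached as far as the arm can. A call is refused whole if a number of a shift passes 4.17 or a number of a turn 7.16, either way. A call with a gripper value outside its range is refused whole. The fingers move at their own pace and stop on an object; FORCE is the grip in N (left out, the last holds). Time passes only in rows, so rows that do not move let the fingers close. It gives the time, the measured TCP pose, the force, the opening and the grip force at its end, in the units of the state.
- sensors.sense(): the state, without advancing time (a new reading comes with each control period).
- eyes.read_camera(name): name is "side" or "top"; returns the picture (400x640x3 uint8, red, green, blue); there is no depth.
- eyes.get_calibration(name): a dict with "vertical_fov" (degrees; the focal length in pixels is half the picture's height over the tangent of half this angle, whatever the lens; pixels are square), "cx", "cy" (the principal point, pixels), "cam_to_world" (4x4, takes a point from camera to world coordinates). Camera axes: x right, y down, z forward; pixel columns grow to the right and rows downward; lengths in mm; the calibration is good to about 2 mm. A picture is of the moment at which its call begins. get_calibration takes no time and is no camera call.
- arm.job_done(): hands the job in; it is judged then, once.
The state is a dict: "clock": time; "joint_positions": joint angles; "dq": joint speeds; "effort": joint torques, N m; "position": TCP position; "orientation": TCP orientation; "wrist_force": force on the tool from outside, world axes, zero at the start; "torque": the same for the moment, N m; "grip_width": finger opening in mm; "gripper_force": force on a finger pad.
Only numpy, scipy, OpenCV 4.12 (cv2) and the standard library are available. Lean on these libraries where they do the work, as an engineer would, in place of code of your own. Each camera call takes 0.05 s, during which the arm holds its last target. There are 200 camera calls.

## Working session

There is one attempt and no reset: what is moved stays moved. The work goes in short steps, Python scripts to look and compute and a shell command to move; the robot and the scene stay as the last step left them, time stands still between calls to the robot, and variables do not carry over. Pictures are saved under pics/ and viewed, at most 14 in all, crops included, and the job is handed in when it is done.

```bash
ls; mkdir -p pics; python3 - <<'E'
from station import sensors, eyes, arm
import cv2
print(sensors.sense())
for n in("side","top"):
    print(n,eyes.get_calibration(n)); cv2.imwrite(f"pics/{n}0.png",eyes.read_camera(n)[:,:,::-1])
E
```

```text
pics
{'clock': 0.0, 'joint_positions': array([ 7.29675502e+01,  1.76217305e+01,  8.63829790e+01,  1.96881555e-04,
        7.61116921e+01, -4.21249680e+00]), 'dq': array([-0.03876111, -0.01724406,  0.05169088,  0.00071928,  0.07310424,
       -0.06534399]), 'effort': array([-1.79233466e-03, -4.57562256e+01, -2.51903415e+01, -7.95128944e-04,
        1.33774197e-02, -4.37491792e-05]), 'position': array([127.41642286, 559.99188248, 230.39234021]), 'orientation': array([-1.79883927e+02, -8.74086510e-03,  1.67179991e+02]), 'wrist_force': array([-1.4838577 , -0.6339432 , -0.57806976]), 'torque': array([0.03285253, 0.00313884, 0.02675224]), 'gripper_force': 0.0, 'grip_width': 85.20836462008373}
side {'vertical_fov': 57.37768220371934, 'cx': 318.82719742272747, 'cy': 202.26624378748508, 'cam_to_world': array([[ 6.97823181e-01, -3.68878226e-01,  6.13980181e-01,
        -1.22647423e+02],
       [-7.16045179e-01, -3.37786792e-01,  6.10884101e-01,
        -6.67282467e+02],
       [-1.79474480e-02, -8.65926635e-01, -4.99848929e-01,
         6.53815030e+02],
       [ 0.00000000e+00,  0.00000000e+00,  0.00000000e+00,
         1.00000000e+00]])}
top {'vertical_fov': 51.26660517924164, 'cx': 316.59640308300135, 'cy': 190.43930986355176, 'cam_to_world': array([[-1.38557844e-02, -9.94680040e-01,  1.02076614e-01,
         4.32128906e+02],
       [-9.99883143e-01,  1.31236713e-02, -7.84030042e-03,
         2.29849571e+01],
       [ 6.45897040e-03, -1.02173319e-01, -9.94745643e-01,
         1.47205940e+03],
       [ 0.00000000e+00,  0.00000000e+00,  0.00000000e+00,
         1.00000000e+00]])}
```

View pics/top0.png

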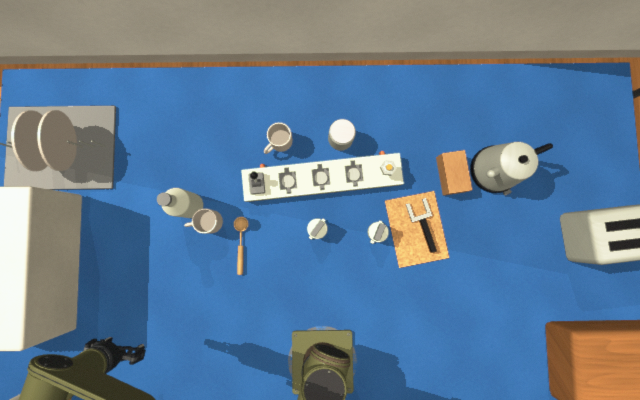

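View pics/side0.png

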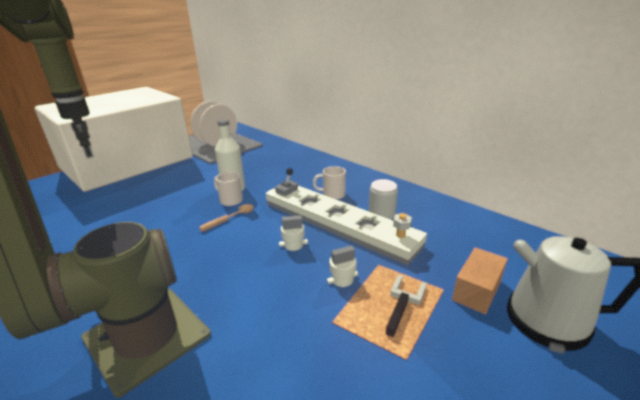

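The top view shows two cartridges, at about (317,228) and (378,232). The unit spans columns 241–403, the lever is at (256,177), the nut at (389,168), and the spanner lies on the mat at (425,225). I'll take an enlarged crop.

```bash
python3 - <<'E'
import cv2
a=cv2.imread("pics/top0.png")[140:280,235:455]
cv2.imwrite("pics/c1.png",cv2.resize(a,None,fx=3.6,fy=3.6,interpolation=cv2.INTER_CUBIC))
a=cv2.imread("pics/side0.png")[155:355,258:458]
cv2.imwrite("pics/c2.png",cv2.resize(a,None,fx=3,fy=3,interpolation=cv2.INTER_CUBIC))
E
```

```text
(no output)
```

View pics/c1.png

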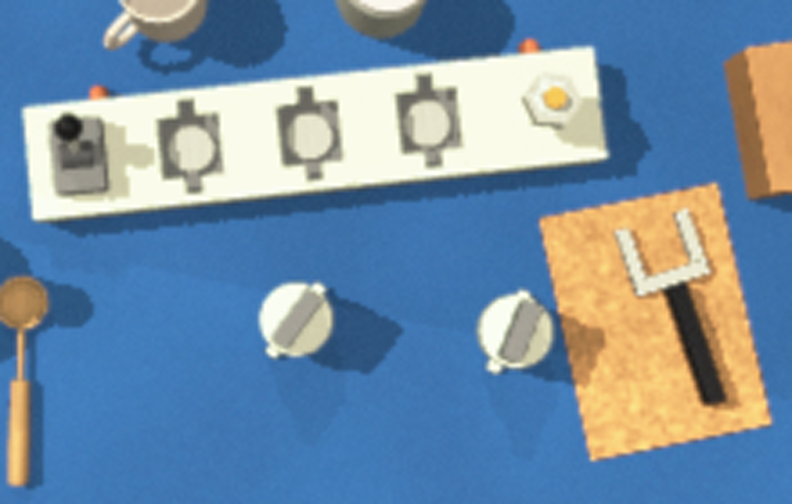

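View pics/c2.png

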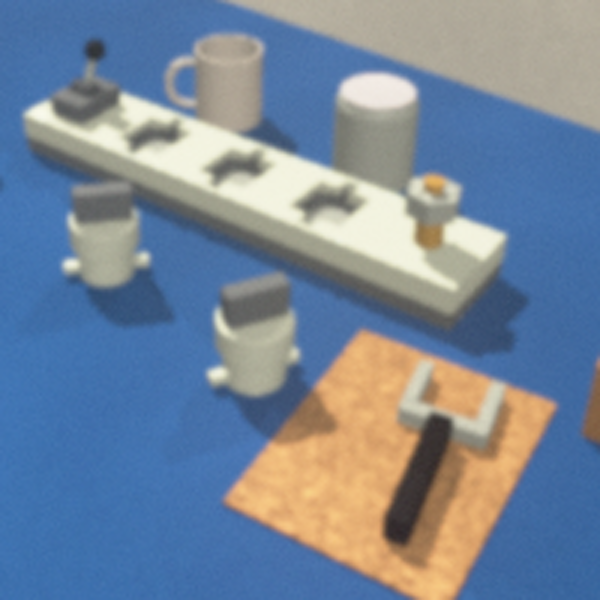

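The crop shows two cartridges, bars at crop (301,315) and (523,330) with lugs running lower-left to upper-right. The sockets are at (190,147), (310,133) and (429,120), the nut at (552,100), the lever ball at (68,128) and the spanner jaws around (665,250). Next I'll compute the poses.

```bash
cat > h.py <<'E'
import numpy as np, cv2
from station import sensors, eyes
def cam(n):
    c=eyes.get_calibration(n); f=200/np.tan(np.radians(c["vertical_fov"]/2))
    return f,c["cx"],c["cy"],np.array(c["cam_to_world"])
def ray(n,p):
    f,cx,cy,T=cam(n); return T[:3,3],T[:3,:3]@np.array([(p[0]-cx)/f,(p[1]-cy)/f,1])
def atz(n,p,z):
    o,d=ray(n,p); return (o+d*(z-o[2])/d[2])[:2]
def proj(n,X):
    f,cx,cy,T=cam(n); q=(np.atleast_2d(X)-T[:3,3])@T[:3,:3]; return np.c_[f*q[:,0]/q[:,2]+cx,f*q[:,1]/q[:,2]+cy]
c1=lambda u,v:((u+.5)/3.6-.5+235,(v+.5)/3.6-.5+140)
c2=lambda u,v:((u+.5)/3-.5+258,(v+.5)/3-.5+155)
def fit(loc,w):  # rigid 2D fit loc->w
    loc,w=np.array(loc,float),np.array(w,float); a=loc-loc.mean(0); b=w-w.mean(0)
    t=np.arctan2((a[:,0]*b[:,1]-a[:,1]*b[:,0]).sum(),(a*b).sum()); R=np.array([[np.cos(t),-np.sin(t)],[np.sin(t),np.cos(t)]])
    o=w.mean(0)-R@loc.mean(0); return o,np.degrees(t),np.abs(b-a@R.T).max(),np.sqrt((b**2).sum()/(a**2).sum())
def sh():
    s=sensors.sense(); print(round(s["clock"],2),s["position"].round(1),s["orientation"].round(1),"F",s["wrist_force"].round(1),"T",s["torque"].round(2),"w",round(s["grip_width"],1),round(s["gripper_force"],1),"q",s["joint_positions"].round(0))
E
python3 - <<'E'
from h import *
L=[(54,275),(54,-275),(-54,-275),(-54,275)]; P=[(24,107),(593,47),(608,158),(34,220)]
L+=[(46,115),(-46,115),(46,0),(-46,0),(46,-115),(-46,-115)];P+=[(185,101),(194,192),(304,88),(315,178),(424,75),(433,165)]
o,t,e,s=fit(L,[atz("top",c1(*p),48) for p in P]);print("unit top",o,t,e,s)
P=[(24,115),(506,236),(455,318)];
o,t,e,s=fit([(54,275),(54,-275),(-54,-275)],[atz("side",c2(*p),48) for p in [(95,90),(506,236),(458,285)]]);print("unit side",o,t,e,s)
print("nut",atz("top",c1(552,100),106),atz("side",c2(434,186),106))
o,d=ray("top",c1(68,128));o2,d2=ray("side",c2(95,48));
k=np.linalg.lstsq(np.c_[d,-d2],o2-o,rcond=None)[0];print("ball",o+d*k[0],o2+d2*k[1])
for n,b,disk,l1,l2 in(("A",(301,314),(296,319),(275,351),(320,290)),("B",(523,330),(515,331),(495,366),(524,296))):
    w1,w2=atz("top",c1(*l1),10),atz("top",c1(*l2),10)
    print(n,atz("top",c1(*b),98),atz("top",c1(*disk),60),(w1+w2)/2,np.degrees(np.arctan2(*(w2-w1)[::-1])),np.hypot(*(w2-w1)))
o,t,e,s=fit([(24,36.5),(24,-36.5),(-40,36.5),(-40,-36.5),(-162,0)],[atz("top",c1(*p),20) for p in [(615,230),(690,207),(637,296),(712,275),(713,405)]]);print("span",o,t,e,s)
o,t,e,s=fit([(120,90),(120,-90),(-120,-90),(-120,90)],[atz("top",c1(*p),4) for p in [(541,217),(717,184),(771,424),(592,460)]]);print("mat",o,t,e,s)
E
```

```text
unit top [626.1642738   -4.97399278] 5.4277808768034275 4.193278260587988 0.9997577799825655
unit side [620.33508391 -18.98356098] 6.966667823715529 19.251823066008967 0.9464695416527064
nut [ 645.95036541 -225.60029796] [ 649.98704134 -225.45314765]
ball [624.16430119 218.32797347 116.73062518] [624.95508683 217.67040411 116.74789572]
A [452.80769194   8.39027881] [448.77532475  12.73947144] [447.95826488  10.89323358] -37.32898780593246 73.37094136030755
B [ 435.48006785 -193.91730777] [ 434.74388139 -192.38235306] [ 434.9922336  -194.70220254] -24.12442072538726 73.63411468982305
span [ 516.93858435 -342.64062511] 15.794459057005977 2.5111531515369165 1.0156068208154814
mat [ 443.3940258  -338.13812886] 10.15580139162255 1.3105923724910014 0.9925214034969606
```

```bash
python3 -m pendant '[[[0,2.5,-3,0.2,0,0,4.55],[0,2.5,-3,0.2,0,0,4.55],[0,2.5,-3,0.2,0,0,4.55],[0,2.5,-3,0.2,0,0,4.55],[0,2.5,-3,0.2,0,0,0]]]' 40
python3 -m pendant '[[[0,2.5,-3,0,0,0,0],[0,2.5,-3,0,0,0,0],[0,2.5,-3,0,0,0,0],[0,2.5,-3,0,0,0,0],[0,2.5,-3,0,0,0,0]]]'
python3 -m pendant '[[[0,4,-0.7,0,0,0,0],[0,4,-0.7,0,0,0,0],[0,4,-0.7,0,0,0,0],[0,4,-0.7,-0.5,0,0,0],[0,4,-0.7,-0.5,0,0,0]]]'
python3 -m pendant '[[[0,4,-0.7,0,0,0,0],[0,0.7,-0.1,0,0,0,0],[0,0,0,0,0,0,0]]]'
python3 -c "from h import *;sh()"
```

```text
clock: 0.52
position: [253.1, 409.0, 240.9]
orientation: [-180.0, -0.0, -174.4]
wrist_force: [0.5, 0.8, 1.0]
grip_width: 85.1
gripper_force: 0.0
clock: 0.93
position: [378.1, 258.9, 241.1]
orientation: [-180.0, -0.0, -174.6]
wrist_force: [1.3, 1.3, -0.6]
grip_width: 85.7
gripper_force: 0.0
clock: 1.35
position: [579.4, 224.8, 231.1]
orientation: [180.0, 0.0, -174.7]
wrist_force: [0.0, 0.2, 0.4]
grip_width: 85.6
gripper_force: 0.0
clock: 1.6
position: [627.2, 216.6, 229.5]
orientation: [-180.0, -0.0, -174.8]
wrist_force: [-0.2, -0.9, 0.1]
grip_width: 85.4
gripper_force: 0.0
1.6 [627.2 216.6 229.5] [-180.    -0.  -174.8] F [-0.2 -0.9  0.1] T [ 0.03 -0.02  0.03] w 85.4 0.0 q [ 15.  25.  75.  -0.  80. -80.]
```

```bash
python3 -m pendant '[[[0,-0.3,0,-3.5,0,0,0],[0,0,0,-3.5,0,0,0],[0,0,0,-3.5,0,0,0],[0,0,0,-2.6,0,0,0],[120,0,0,0,0,0,0]]]' 25
python3 -m pendant '[[[255,0,0,0,0,0,0],[255,0,0,0,0,0,0],[255,0,0,0,0,0,0],[255,0,0,0,0,0,0],[255,0,0,0,0,0,0]]]' 25
python3 -m pendant '[[[255,0,0,0,0,0,0],[255,0,0,0,0,0,0],[255,0,0,0,0,0,0]]]' 25
```

```text
clock: 2.02
position: [614.7, 216.8, 94.3]
orientation: [-179.9, -0.8, -174.6]
wrist_force: [-1.0, -0.1, 0.5]
grip_width: 75.3
gripper_force: 0.0
clock: 2.43
position: [623.7, 217.1, 103.2]
orientation: [-179.9, 0.3, -174.6]
wrist_force: [0.8, -2.2, 4.4]
grip_width: 24.3
gripper_force: 24.4
clock: 2.68
position: [624.1, 217.2, 103.0]
orientation: [-180.0, 0.3, -174.6]
wrist_force: [0.7, -2.8, 6.6]
grip_width: 24.3
gripper_force: 24.5
```

```bash
python3 -m pendant '[[[255,-0.6,-0.06,0.4,0,0,0],[255,-0.8,-0.08,0.2,0,0,0],[255,-0.8,-0.08,0.1,0,0,0],[255,-0.8,-0.08,0,0,0,0],[255,-0.8,-0.08,-0.2,0,0,0]]]' 
python3 -m pendant '[[[255,-0.8,-0.08,-0.2,0,0,0],[255,-0.3,0,0,0,0,0],[255,0,0,0,0,0,0],[255,0,0,0,0,0,0],[255,0,0,0,0,0,0]]]'; python3 - <<'E'
from h import *
cv2.imwrite("pics/s2.png",eyes.read_camera("side")[:,:,::-1][120:320,230:470].repeat(3,0).repeat(3,1))
E
```

```text
clock: 3.1
position: [583.6, 213.4, 106.0]
orientation: [-180.0, 0.1, -174.6]
wrist_force: [4.0, -4.0, -1.3]
grip_width: 24.2
gripper_force: 24.6
clock: 3.52
position: [570.2, 212.2, 103.2]
orientation: [-179.9, -0.2, -174.6]
wrist_force: [-2.6, -5.7, 1.8]
grip_width: 20.3
gripper_force: 22.7
```

View pics/s2.png

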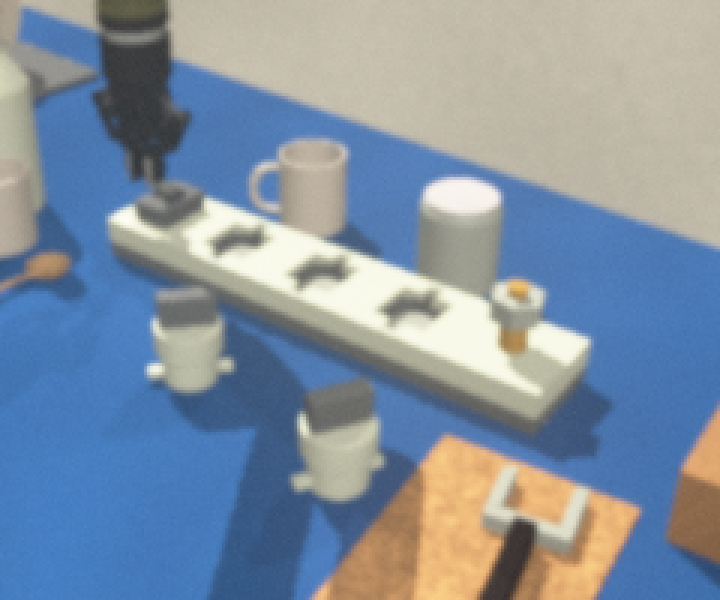

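The fingers went to the shut end and slipped slightly on the ball, so the lever is fully over. I'll release, lift, and measure the cartridges and sockets by segmentation.

```bash
python3 -m pendant '[[[0,0,0,0,0,0,0],[0,0,0,0,0,0,0],[0,0,0,0,0,0,0],[0,0,0,0,0,0,0],[0,0,0,3,0,0,0]]]' 
python3 -m pendant '[[[0,0,0,4,0,0,0],[0,0,0,4,0,0,0],[0,-1,0,3,0,0,0],[0,-2,0,0,0,0,0],[0,0,0,0,0,0,0]]]'
cat > m.py <<'E'
from h import *
def carts(im):
    b,g,r=[im[:,:,i].astype(int) for i in(2,1,0)]
    nb=((r>0.62*b)&(r+g+b>150)).astype(np.uint8); nb[:,:290]=0;nb[:205]=0;nb[262:]=0;nb[:,393:]=0
    n,l,s,c=cv2.connectedComponentsWithStats(nb,connectivity=4)
    for i in range(1,n):
        if 200<s[i,4]<900:
            m=(l==i).astype(np.uint8); big=cv2.resize(m*255,None,fx=8,fy=8,interpolation=cv2.INTER_CUBIC)>127
            o=cv2.morphologyEx(big.astype(np.uint8),cv2.MORPH_OPEN,cv2.getStructuringElement(2,(97,97)))
            k=max(cv2.findContours(o,0,1)[0],key=cv2.contourArea); (x,y),rad=cv2.minEnclosingCircle(k)
            M=cv2.moments(k); x,y=M["m10"]/M["m00"],M["m01"]/M["m00"]
            disk=atz("top",((x+.5)/8-.5,(y+.5)/8-.5),60)
            gr=m.astype(bool)&(r<200)&(abs(r-b)<40)&(r>90); gr=cv2.morphologyEx(gr.astype(np.uint8),cv2.MORPH_OPEN,np.ones((3,3),np.uint8))
            ys,xs=np.nonzero(gr); q=cv2.minAreaRect(np.c_[xs,ys].astype(np.float32)) if len(xs)>5 else None
            v=np.linalg.svd(np.c_[xs,ys]-[xs.mean(),ys.mean()],full_matrices=False)[2][0]
            w=atz("top",(xs.mean(),ys.mean()),95); w2=atz("top",(xs.mean()+9*v[0],ys.mean()+9*v[1]),95)-w
            print(s[i],"disk",disk.round(1),"r",rad/8,"bar",w.round(1),"ang",np.degrees(np.arctan(w2[1]/w2[0])).round(1),q)
def sockets(im,o,t):
    R=lambda x,y:np.array([o[0]+x*np.cos(t)-y*np.sin(t),o[1]+x*np.sin(t)+y*np.cos(t),48])
    # rectify top plane at 0.5 mm/px
    q=proj("top",[R(60,280),R(60,-280),R(-60,-280),R(-60,280)]).astype(np.float32)
    H=cv2.getPerspectiveTransform(q,np.float32([(0,0),(1120,0),(1120,240),(0,240)]))
    return cv2.warpPerspective(im,H,(1120,240),flags=cv2.INTER_CUBIC)
if __name__=="__main__":
    im=eyes.read_camera("top"); cv2.imwrite("pics/top1.png",im[:,:,::-1]); carts(im)
    W=sockets(im,(626.2,-5),np.radians(5.43)); g=W.min(2)
    for y0 in(115,0,-115):
        c=int(560-2*y0); p=g[28:212,c-110:c+110]; d=(p<150)
        rows=d[:,100:120].mean(1); ys=np.nonzero(rows>.5)[0]+28; cols=d[74:110].mean(0); xs=np.nonzero(cols>.5)[0]+c-110
        print("slot x",60-ys.min()/2,60-ys.max()/2,"y",280-xs.min()/2,280-xs.max()/2)
    cv2.imwrite("pics/w.png",cv2.resize(W[:,:,::-1],(800,171)))
E
python3 m.py
```

```text
clock: 3.98
position: [568.4, 212.3, 128.2]
orientation: [-179.9, -0.7, -174.6]
wrist_force: [-0.8, -0.8, -1.0]
grip_width: 79.6
gripper_force: 0.0
clock: 4.4
position: [540.9, 213.8, 246.2]
orientation: [179.9, 0.1, -174.6]
wrist_force: [-0.4, -0.9, -2.0]
grip_width: 85.2
gripper_force: 0.0
[307 218  21  22 363] disk [448.4  12.4] r 10.870342254638672 bar [451.   11.3] ang -35.6 ((317.3053894042969, 227.5637664794922), (7.0453948974609375, 18.268871307373047), 34.99202346801758)
[367 220  22  24 382] disk [ 434.7 -192.8] r 10.770800590515137 bar [ 431.9 -190.9] ang -25.3 ((378.67242431640625, 232.56895446777344), (7.613508701324463, 19.869400024414062), 21.801406860351562)
slot x 44.5 -44.5 y 146.0 90.0
slot x 44.5 -44.0 y 30.5 -25.0
slot x 44.5 -43.5 y -84.5 -139.0
```

View pics/w.png

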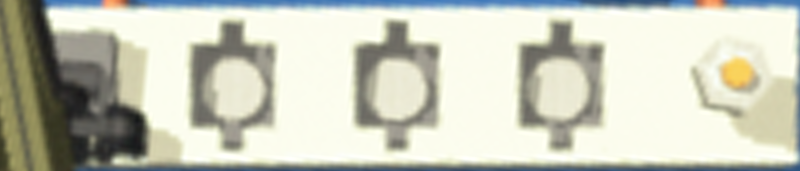

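```bash
python3 -m pendant '[[[0,-1.54,-3.36,0,0,0,-6.95],[0,-1.54,-3.36,0,0,0,-6.95],[0,-1.54,-3.36,-1,0,0,-6.95],[0,-1.54,-3.36,-1,0,0,-6.95],[0,-1.54,-3.36,-1,0,0,-6.95]]]'
python3 -m pendant '[[[0,-1.54,-3.36,-1,0,0,-6.95],[0,0,0,-2,0,0,0],[0,0,0,-2,0,0,0],[0,0,0,0,0,0,0],[0,0,0,0,0,0,0]]]'
```

```text
clock: 4.87
position: [464.8, 43.9, 211.7]
orientation: [-180.0, -0.1, 150.3]
wrist_force: [0.3, -1.7, 0.1]
grip_width: 85.3
gripper_force: 0.0
clock: 5.28
position: [449.2, 11.3, 161.7]
orientation: [-179.9, -0.2, 143.6]
wrist_force: [1.3, 0.0, -0.0]
grip_width: 85.2
gripper_force: 0.0
```

```bash
python3 -m pendant '[[[0,-0.05,0.05,-3.5,0,0,0],[0,0,0,-3.2,0,0,0],[0,0,0,-2.5,0,0,0],[0,0,0,0,0,0,0],[0,0,0,0,0,0,0]]]'
python3 -m pendant '[[[255,0,0,0,0,0,0],[255,0,0,0,0,0,0],[255,0,0,0,0,0,0],[255,0,0,0,0,0,0],[255,0,0,0,0,0,0]]]' 60
python3 -m pendant '[[[255,0,0,0,0,0,0],[255,0,0,0,0,0,0],[255,0,0,0.5,0,0,0],[255,0,0,2,0,0,0],[255,0,0,3,0,0,0]]]' 60
```

```text
clock: 5.7
position: [449.8, 12.4, 71.0]
orientation: [-179.9, -0.1, 143.7]
wrist_force: [0.0, -0.1, -0.6]
grip_width: 85.6
gripper_force: 0.0
clock: 6.12
position: [450.4, 11.9, 72.3]
orientation: [179.9, 0.1, 143.7]
wrist_force: [-0.1, -0.4, -0.4]
grip_width: 25.6
gripper_force: 0.0
clock: 6.53
position: [446.9, 12.1, 124.8]
orientation: [-179.8, -0.4, 143.7]
wrist_force: [0.7, -0.9, -2.0]
grip_width: 18.7
gripper_force: 58.7
```

```bash
python3 -m pendant '[[[255,0,0,2.5,0,0,0],[255,0,0,2,0,0,3],[255,2.77,1.66,0,0,0,6],[255,2.77,1.66,0,0,0,6.5],[255,2.77,1.66,0,0,0,6.5]]]'
python3 -m pendant '[[[255,2.77,1.66,0,0,0,6.5],[255,2.77,1.66,0,0,0,6.5],[255,2.77,1.66,0,0,0,6.7],[255,0,0,0,0,0,0],[255,0,0,0,0,0,0]]]'
python3 -m pendant '[[[255,0,0,0,0,0,0],[255,0,0,0,0,0,0],[255,0,0,0,0,0,0]]]'
python3 - <<'E'
from h import *
sh()
im=eyes.read_camera("side");cv2.imwrite("pics/s3f.png",im[:,:,::-1])
cv2.imwrite("pics/s3.png",cv2.resize(im[130:290,260:400,::-1],None,fx=3.7,fy=3.7,interpolation=cv2.INTER_CUBIC))
s=sensors.sense();p=s["position"]
t=np.radians(5.4);c,n=np.cos(t),np.sin(t)
f=p[2]-70
pt=lambda x,y,z:[p[0]+c*x-n*y,p[1]+n*x+c*y,z]
print("model: foot,head ctr,top",proj("side",[pt(0,0,f),pt(0,0,f+34),pt(0,0,f+64)]).round(1).tolist(),"lugs",proj("side",[pt(40,0,f+9),pt(-40,0,f+9)]).round(1).tolist())
print("socket0 slot ends",proj("side",[(615.1+46*c,111.9+46*n,48),(615.1-46*c,111.9-46*n,48)]).round(1).tolist())
E
```

```text
clock: 6.95
position: [533.4, 62.2, 172.3]
orientation: [180.0, 0.1, 165.9]
wrist_force: [1.1, -0.4, -1.8]
grip_width: 18.4
gripper_force: 59.1
clock: 7.37
position: [616.9, 112.5, 170.5]
orientation: [180.0, -0.0, -174.6]
wrist_force: [-0.6, -1.1, -2.3]
grip_width: 18.7
gripper_force: 58.9
clock: 7.62
position: [614.6, 110.9, 171.2]
orientation: [-180.0, -0.1, -174.7]
wrist_force: [0.6, -0.5, -0.4]
grip_width: 19.0
gripper_force: 58.9
7.62 [614.6 110.9 171.2] [-1.800e+02 -1.000e-01 -1.747e+02] F [ 0.6 -0.5 -0.4] T [0.01 0.03 0.  ] w 19.0 58.9 q [  6.  24.  85.  -0.  71. -89.]
model: foot,head ctr,top [[308.9, 185.1], [308.6, 175.8], [308.3, 167.4]] lugs [[316.5, 178.3], [300.8, 187.2]]
socket0 slot ends [[317.8, 193.8], [300.2, 204.6]]
```

View pics/s3.png

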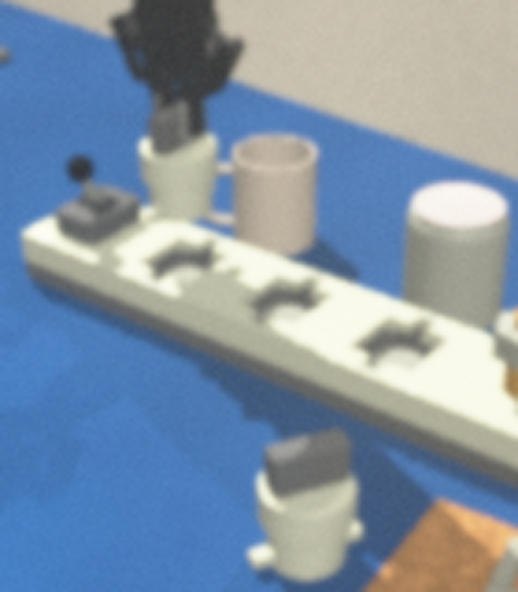

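Cartridge A hangs over socket0: head at full px (308,170), socket centre (309.7,198.6). I'll check the lever angle numerically, then lower the cartridge.

```bash
python3 - <<'E'
from h import *
for a in(0,.1,.2,.3,.5,.9):
    x=50*np.sin(a-.5);print(a,proj("side",[(605+x*.9955,216.5+x*.0946,70+50*np.cos(a-.5))]).round(1),"ball seen 281.4,175.4")
E
python3 -m pendant '[[[255,0.05,0.05,-1.5,0,0,0],[255,0,0,-1.5,0,0,0],[255,0,0,-1,0,0,0],[255,0,0,-0.4,0,0,0],[255,0,0,0,0,0,0]]]'
python3 -m pendant '[[[255,0,0,-0.3,0,0,0],[255,0,0,-0.3,0,0,0],[255,0,0,-0.3,0,0,0],[255,0,0,-0.3,0,0,0],[255,0,0,0,0,0,0]]]'
```

```text
0 [[280.4 175.8]] ball seen 281.4,175.4
0.1 [[281.3 174.8]] ball seen 281.4,175.4
0.2 [[282.2 173.8]] ball seen 281.4,175.4
0.3 [[283.2 173. ]] ball seen 281.4,175.4
0.5 [[285.2 171.7]] ball seen 281.4,175.4
0.9 [[289.1 170.8]] ball seen 281.4,175.4
clock: 8.08
position: [615.2, 111.7, 126.2]
orientation: [-180.0, -0.2, -174.7]
wrist_force: [-0.6, -0.2, -1.7]
grip_width: 19.0
gripper_force: 58.9
clock: 8.5
position: [616.1, 112.1, 114.8]
orientation: [-180.0, -0.0, -174.6]
wrist_force: [-0.2, 0.6, -1.9]
grip_width: 19.0
gripper_force: 58.9
```

```bash
python3 -m pendant '[[[255,0,0,-0.4,0,0,0],[255,0,0,-0.4,0,0,0],[255,0,0,-0.4,0,0,0],[255,0,0,-0.3,0,0,0],[255,0,0,0,0,0,0]]]'
python3 -m pendant '[[[255,0,0,-0.3,0,0,0],[255,0,0,-0.3,0,0,0],[255,0,0,-0.3,0,0,0],[255,0,0,0,0,0,0],[255,0,0,0,0,0,0]]]'
```

```text
clock: 8.92
position: [616.3, 112.1, 99.7]
orientation: [-180.0, -0.0, -174.6]
wrist_force: [-1.5, 0.3, 1.6]
grip_width: 18.9
gripper_force: 59.3
clock: 9.33
position: [616.6, 112.0, 92.2]
orientation: [-180.0, 0.0, -174.6]
wrist_force: [-1.9, -0.4, 7.4]
grip_width: 19.0
gripper_force: 60.0
```

```bash
python3 -m pendant '[[[255,0,0,0,0,0,-7],[255,0,0,0,0,0,-7],[255,0,0,0,0,0,-7],[255,0,0,0,0,0,-7],[255,0,0,0,0,0,-7]]]'
python3 -m pendant '[[[255,0,0,0,0,0,-7],[255,0,0,0,0,0,-7],[255,0,0,0,0,0,-7],[255,0,0,0,0,0,-7],[255,0,0,0,0,0,-7]]]'
python3 -m pendant '[[[255,0,0,0,0,0,-7],[255,0,0,0,0,0,-7],[255,0,0,0,0,0,-7],[255,0,0,0,0,0,-1.5],[255,0,0,0,0,0,0]]]'
python3 -c "from h import *;sh()"
```

```text
clock: 9.75
position: [617.0, 112.2, 92.2]
orientation: [179.9, 0.1, 150.0]
wrist_force: [-1.0, 0.5, 5.6]
grip_width: 19.0
gripper_force: 59.9
clock: 10.17
position: [617.5, 112.3, 92.2]
orientation: [179.9, 0.0, 115.0]
wrist_force: [-0.0, 0.8, 4.6]
grip_width: 18.8
gripper_force: 59.8
clock: 10.58
position: [616.0, 112.1, 92.3]
orientation: [-180.0, 0.0, 92.9]
wrist_force: [-3.5, -0.7, 8.5]
grip_width: 18.8
gripper_force: 60.3
10.58 [616.  112.1  92.3] [-180.     0.    92.9] F [-3.5 -0.7  8.5] T [0.04 0.66 0.33] w 18.8 60.3 q [ 6. 29. 90. -0. 61.  4.]
```

```bash
python3 -m pendant '[[[255,0,0,0.3,0,0,0],[0,0,0,0,0,0,0],[0,0,0,0,0,0,0],[0,0,0,0,0,0,0],[0,0,0,0,0,0,0]]]'
python3 -m pendant '[[[0,0,0,2,0,0,0],[0,0,0,4,0,0,0],[0,0,0,4,0,0,0],[0,-2.2,-3.5,0,0,0,6.9],[0,-2.2,-3.5,0,0,0,6.9]]]'
python3 -m pendant '[[[0,-2.2,-3.5,0,0,0,6.9],[0,-2.2,-3.5,0,0,0,6.9],[0,-2.2,-3.5,0,0,0,6.9],[0,-2.2,-3.5,0,0,0,6.9],[0,0,0,0,0,0,0]]]'
python3 - <<'E'
from m import *
sh();im=eyes.read_camera("top");cv2.imwrite("pics/t4.png",im[:,:,::-1]);carts(im)
cv2.imwrite("pics/s4.png",eyes.read_camera("side")[:,:,::-1])
a=cv2.imread("pics/t4.png")[140:280,235:455]; b=cv2.imread("pics/s4.png")[140:300,250:450]
a=cv2.resize(a,(400,255)); b=cv2.resize(b,(400,320))
cv2.imwrite("pics/c4.png",np.vstack([a,b]))
E
```

```text
clock: 11.0
position: [616.6, 112.0, 94.0]
orientation: [180.0, 0.0, 92.9]
wrist_force: [-0.4, 0.4, -0.2]
grip_width: 66.8
gripper_force: 0.0
clock: 11.42
position: [576.1, 42.7, 197.6]
orientation: [179.5, 0.2, 107.2]
wrist_force: [-0.4, -1.6, -0.4]
grip_width: 85.5
gripper_force: 0.0
clock: 11.83
position: [484.2, -97.0, 194.1]
orientation: [-179.8, -0.0, 133.2]
wrist_force: [-0.3, 0.7, 0.2]
grip_width: 85.4
gripper_force: 0.0
11.83 [484.2 -97.  194.1] [-179.8   -0.   133.2] F [-0.3  0.7  0.2] T [ 0.01 -0.05  0.05] w 85.4 0.0 q [-16.  13.  99.  -0.  68. -59.]
```

View pics/c4.png

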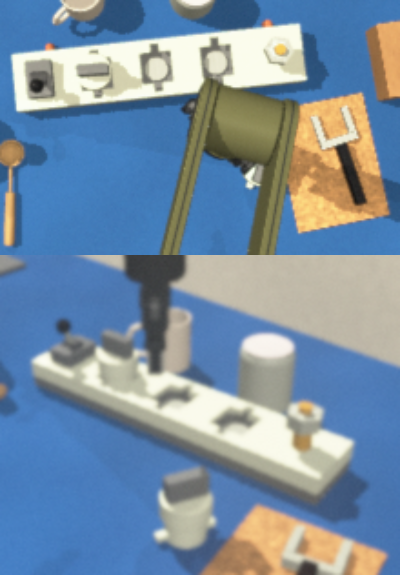

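A sits seated with its bar across the slot. B looks unmoved; I'll check numerically between the two side pictures, and check the spanner too.

```bash
python3 - <<'E'
from h import *
a=cv2.imread("pics/s3f.png");b=cv2.imread("pics/s4.png")
for r in((240,290,322,360),(270,340,375,440)):
    t=a[r[0]:r[1],r[2]:r[3]]; m=cv2.matchTemplate(b,t,cv2.TM_CCOEFF_NORMED); print(cv2.minMaxLoc(m),(r[2],r[0]))
E
python3 -m pendant '[[[0,-1.7,-3.2,0,0,0,6.9],[0,-1.7,-3.2,-1,0,0,6.9],[0,-1.54,-3.25,-1,0,0,7.1],[0,0,0,-1,0,0,0],[0,0,0,0,0,0,0]]]'; python3 -m pendant '[[[0,0,0,0,0,0,0],[0,0,0,0,0,0,0]]]'; python3 -c "from h import *;sh()"
```

```text
(-0.5711955428123474, 0.9489375352859497, (324, 10), (322, 240)) (322, 240)
(-0.49488088488578796, 0.8637368679046631, (314, 232), (375, 270)) (375, 270)
clock: 12.35
position: [441.7, -182.7, 164.1]
orientation: [180.0, -0.2, 152.5]
wrist_force: [-0.4, 0.6, -0.9]
grip_width: 85.5
gripper_force: 0.0
clock: 12.52
position: [443.5, -181.8, 166.0]
orientation: [180.0, 0.0, 152.7]
wrist_force: [0.6, 0.3, 0.4]
grip_width: 85.2
gripper_force: 0.0
12.52 [ 443.5 -181.8  166. ] [180.    0.  152.7] F [0.6 0.3 0.4] T [ 0.04 -0.02 -0.04] w 85.2 0.0 q [-27.  14. 103.   0.  64. -90.]
```

```bash
python3 -m pendant '[[[0,-0.8,-1.15,0,0,0,2.6],[0,0,0,0,0,0,0],[0,0,0,0,0,0,0],[0,0,0,0,0,0,0]]]';python3 -c "from h import *;sh()"
```

```text
clock: 12.85
position: [435.1, -193.5, 166.2]
orientation: [180.0, 0.1, 155.3]
wrist_force: [0.8, 1.1, -0.1]
grip_width: 85.3
gripper_force: 0.0
12.85 [ 435.1 -193.5  166.2] [1.800e+02 1.000e-01 1.553e+02] F [ 0.8  1.1 -0.1] T [ 0.01 -0.03 -0.02] w 85.3 0.0 q [-29.  13. 103.   0.  63. -94.]
```

```bash
python3 -m pendant '[[[0,0,0,-3.5,0,0,0],[0,0,0,-3.5,0,0,0],[0,0,0,-2.5,0,0,0],[0,0,0,0,0,0,0],[0,0,0,0,0,0,0]]]'
python3 -m pendant '[[[255,0,0,0,0,0,0],[255,0,0,0,0,0,0],[255,0,0,0,0,0,0],[255,0,0,0,0,0,0],[255,0,0,0,0,0,0]]]' 60
python3 -m pendant '[[[255,0,0,0,0,0,0],[255,0,0,0,0,0,0],[255,0,0,0.5,0,0,0],[255,0,0,2,0,0,0],[255,0,0,3,0,0,0]]]' 60
python3 -m pendant '[[[255,0,0,3,0,0,0],[255,0,0,1.5,0,0,0],[255,0,0,0,0,0,0],[255,0,0,0,0,0,0],[255,0,0,0,0,0,0]]]' 60; python3 -c "from h import *;sh()"
```

```text
clock: 13.27
position: [433.7, -193.3, 70.0]
orientation: [180.0, -0.2, 155.3]
wrist_force: [0.2, -0.7, 1.0]
grip_width: 85.1
gripper_force: 0.0
clock: 13.68
position: [434.9, -194.6, 71.7]
orientation: [-180.0, 0.1, 155.3]
wrist_force: [-0.7, 0.6, -0.2]
grip_width: 25.4
gripper_force: 0.0
clock: 14.1
position: [431.6, -192.9, 124.1]
orientation: [180.0, -0.4, 155.3]
wrist_force: [-0.0, 0.4, -1.5]
grip_width: 19.3
gripper_force: 58.7
clock: 14.52
position: [433.1, -193.7, 169.6]
orientation: [180.0, -0.1, 155.3]
wrist_force: [0.4, 0.3, -1.8]
grip_width: 18.9
gripper_force: 58.9
14.52 [ 433.1 -193.7  169.6] [ 1.800e+02 -1.000e-01  1.553e+02] F [ 0.4  0.3 -1.8] T [ 0.02  0.1  -0.  ] w 18.9 58.9 q [-29.  13. 103.  -0.  64. -94.]
```

```bash
python3 -m pendant '[[[255,2.75,2.73,0,0,0,4.3],[255,2.75,2.73,0,0,0,4.3],[255,2.75,2.73,0,0,0,4.3],[255,2.75,2.73,0,0,0,4.3],[255,2.75,2.73,0,0,0,4.3]]]'
python3 -m pendant '[[[255,2.75,2.73,0,0,0,4.3],[255,2.75,2.73,0,0,0,4.3],[255,0,0,0,0,0,0],[255,0,0,0,0,0,0],[255,0,0,0,0,0,0]]]'
python3 -m pendant '[[[255,0,0,0,0,0,0],[255,0,0,0,0,0,0]]]'; python3 -c "from h import *;sh()"
```

```text
clock: 14.93
position: [571.2, -56.2, 168.2]
orientation: [180.0, -0.3, 177.0]
wrist_force: [0.1, -1.1, -1.6]
grip_width: 18.5
gripper_force: 59.2
clock: 15.35
position: [624.9, -3.0, 168.1]
orientation: [180.0, -0.3, -174.6]
wrist_force: [0.0, 0.2, -1.5]
grip_width: 19.3
gripper_force: 59.4
clock: 15.52
position: [625.2, -4.2, 169.9]
orientation: [180.0, -0.1, -174.7]
wrist_force: [-0.4, 0.2, -1.4]
grip_width: 19.0
gripper_force: 59.4
15.52 [625.2  -4.2 169.9] [ 1.800e+02 -1.000e-01 -1.747e+02] F [-0.4  0.2 -1.4] T [-0.02  0.    0.02] w 19.0 59.4 q [  -4.   24.   85.   -0.   71. -100.]
```

```bash
python3 -m pendant '[[[255,0.12,0.1,-1.5,0,0,0],[255,0,0,-1.5,0,0,0],[255,0,0,-1,0,0,0],[255,0,0,-0.4,0,0,0],[255,0,0,0,0,0,0]]]'
python3 -m pendant '[[[255,0,0,-0.3,0,0,0],[255,0,0,-0.3,0,0,0],[255,0,0,-0.3,0,0,0],[255,0,0,-0.2,0,0,0],[255,0,0,0,0,0,0]]]'
python3 -m pendant '[[[255,0,0,-0.4,0,0,0],[255,0,0,-0.4,0,0,0],[255,0,0,-0.4,0,0,0],[255,0,0,-0.3,0,0,0],[255,0,0,0,0,0,0]]]'
```

```text
clock: 15.93
position: [626.6, -2.8, 125.6]
orientation: [180.0, -0.2, -174.7]
wrist_force: [-1.4, -0.6, -0.6]
grip_width: 18.6
gripper_force: 59.3
clock: 16.35
position: [627.8, -2.1, 115.4]
orientation: [180.0, -0.0, -174.6]
wrist_force: [-0.5, -0.3, -1.6]
grip_width: 19.0
gripper_force: 59.3
clock: 16.77
position: [627.7, -2.1, 100.0]
orientation: [180.0, -0.0, -174.6]
wrist_force: [1.3, 1.0, -1.2]
grip_width: 19.2
gripper_force: 59.5
```

```bash
python3 -m pendant '[[[255,0,0,-0.3,0,0,0],[255,0,0,-0.3,0,0,0],[255,0,0,-0.25,0,0,0],[255,0,0,0,0,0,0],[255,0,0,0,0,0,0]]]'
python3 -m pendant '[[[255,0,0,0,0,0,-7],[255,0,0,0,0,0,-7],[255,0,0,0,0,0,-7],[255,0,0,0,0,0,-7],[255,0,0,0,0,0,-7]]]'
python3 -m pendant '[[[255,0,0,0,0,0,-7],[255,0,0,0,0,0,-7],[255,0,0,0,0,0,-7],[255,0,0,0,0,0,-7],[255,0,0,0,0,0,-7]]]'
python3 -m pendant '[[[255,0,0,0,0,0,-7],[255,0,0,0,0,0,-7],[255,0,0,0,0,0,-7],[255,0,0,0,0,0,-1.5],[255,0,0,0,0,0,0]]]'
python3 -c "from h import *;sh()"
```

```text
clock: 17.18
position: [628.1, -2.1, 92.7]
orientation: [180.0, 0.0, -174.6]
wrist_force: [-1.5, 0.6, 4.6]
grip_width: 18.9
gripper_force: 60.2
clock: 17.6
position: [629.1, -2.5, 93.1]
orientation: [180.0, 0.1, 150.0]
wrist_force: [0.1, 0.5, 4.3]
grip_width: 19.0
gripper_force: 60.2
clock: 18.02
position: [629.1, -2.7, 93.1]
orientation: [179.9, 0.1, 115.0]
wrist_force: [-0.0, -0.9, 4.8]
grip_width: 19.4
gripper_force: 60.3
clock: 18.43
position: [626.8, -2.6, 92.8]
orientation: [-179.9, 0.0, 92.8]
wrist_force: [-4.4, -1.1, 7.7]
grip_width: 19.1
gripper_force: 60.6
18.43 [626.8  -2.6  92.8] [-179.9    0.    92.8] F [-4.4 -1.1  7.7] T [-0.13  0.83  0.08] w 19.1 60.6 q [-4. 29. 90. -0. 62. -7.]
```

```bash
python3 -m pendant '[[[255,0,0,0.3,0,0,0],[0,0,0,0,0,0,0],[0,0,0,0,0,0,0],[0,0,0,0,0,0,0],[0,0,0,0,0,0,0]]]'
python3 -m pendant '[[[0,0,0,2,0,0,0],[0,0,0,4,0,0,0],[0,0,0,4,0,0,0],[0,-4,0,0,0,0,0],[0,-4,0,0,0,0,0]]]'
python3 -m pendant '[[[0,-4,0,0,0,0,0],[0,-1,0,0,0,0,0],[0,0,0,0,0,0,0]]]'
python3 - <<'E'
from h import *
im=eyes.read_camera("top");cv2.imwrite("pics/t5.png",im[:,:,::-1]);im2=eyes.read_camera("side");cv2.imwrite("pics/s5.png",im2[:,:,::-1])
def rect(n,c,z,h,S):
    q=proj(n,[(c[0]+h,c[1]+h,z),(c[0]+h,c[1]-h,z),(c[0]-h,c[1]-h,z),(c[0]-h,c[1]+h,z)]).astype(np.float32)
    H=cv2.getPerspectiveTransform(q,np.float32([(0,0),(S,0),(S,S),(0,S)]))
    return cv2.warpPerspective(im if n=="top" else im2,H,(S,S),flags=cv2.INTER_CUBIC)[:,:,::-1]
a=rect("top",(648,-226.5),106,50,390); b=rect("side",(648,-226.5),106,50,390)
c=cv2.resize(im[140:240,240:440,::-1],(400,200));d=cv2.resize(im2[140:240,250:450,::-1],(400,200))
cv2.imwrite("pics/c5.png",np.vstack([np.hstack([a,b]),np.hstack([c,d])[:,:780]]))
E
```

```text
clock: 18.85
position: [628.3, -2.1, 95.0]
orientation: [180.0, -0.0, 92.9]
wrist_force: [-0.5, 0.0, 0.1]
grip_width: 66.7
gripper_force: 0.0
clock: 19.27
position: [552.8, -2.6, 198.7]
orientation: [179.4, 0.1, 92.9]
wrist_force: [-1.2, 0.0, -0.2]
grip_width: 85.5
gripper_force: 0.0
clock: 19.52
position: [493.7, -1.8, 195.1]
orientation: [-179.8, -0.0, 92.9]
wrist_force: [0.5, -0.2, 0.0]
grip_width: 85.4
gripper_force: 0.0
```

View pics/c5.png

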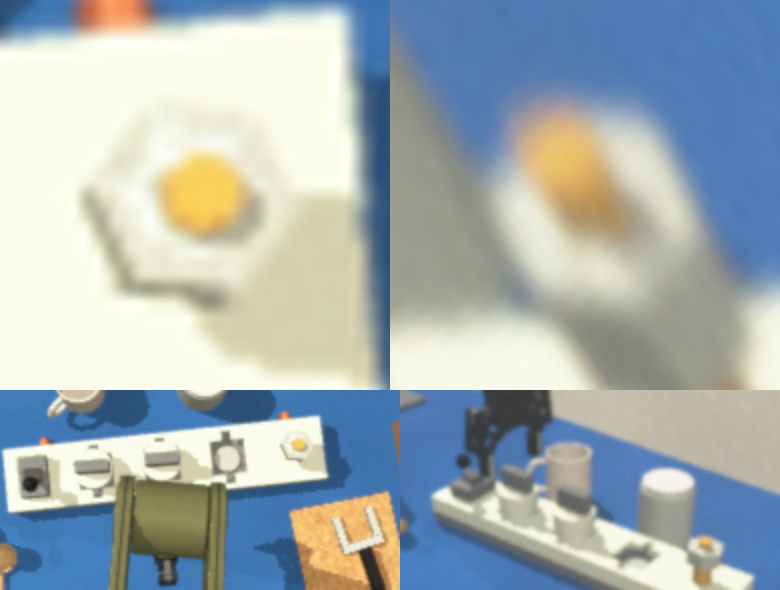

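The top crop shows both cartridges locked crosswise. The nut hex is centred near rect px (188,192), with vertices at left (88,190) and right (288,195), so the flat normals are at about 57° mod 60. Going to the nut.

```bash
python3 -m pendant '[[[0,1.93,-2.8,0,0,0,6.76],[0,1.93,-2.8,0,0,0,6.76],[0,1.93,-2.8,0,0,0,6.76],[0,1.93,-2.8,0,0,0,6.76],[0,1.93,-2.8,0,0,0,6.76]]]'
python3 -m pendant '[[[0,1.93,-2.8,0,0,0,6.76],[0,1.93,-2.8,0,0,0,6.76],[0,1.93,-2.8,0,0,0,6.76],[0,0,0,-2,0,0,0],[0,0,0,-2,0,0,0]]]'
python3 -m pendant '[[[0,0,0,-1,0,0,0],[0,0,0,0,0,0,0],[0,0,0,0,0,0,0],[0,0,0,0,0,0,0]]]'; python3 -c "from h import *;sh()"
```

```text
clock: 20.03
position: [597.8, -144.2, 194.9]
orientation: [179.9, 0.1, 127.0]
wrist_force: [-0.3, -0.1, -0.1]
grip_width: 85.4
gripper_force: 0.0
clock: 20.45
position: [657.4, -230.1, 155.2]
orientation: [179.9, 0.4, 146.8]
wrist_force: [-0.6, 0.2, -1.3]
grip_width: 85.1
gripper_force: 0.0
clock: 20.78
position: [653.5, -226.2, 146.0]
orientation: [180.0, 0.1, 147.0]
wrist_force: [0.2, -0.8, 0.1]
grip_width: 85.8
gripper_force: 0.0
20.78 [ 653.5 -226.2  146. ] [1.80e+02 1.00e-01 1.47e+02] F [ 0.2 -0.8  0.1] T [ 0.04 -0.06  0.05] w 85.8 0.0 q [-23.  30.  78.   0.  72. -80.]
```

```bash
python3 -m pendant '[[[0,-0.5,0,-2,0,0,0],[0,0,0,-2.5,0,0,0],[0,0,0,-2.4,0,0,0],[0,0,0,0,0,0,0],[0,0,0,0,0,0,0]]]'
python3 -m pendant '[[[255,0,0,0,0,0,0],[255,0,0,0,0,0,0],[255,0,0,0,0,0,0],[255,0,0,0,0,0,0],[255,0,0,0,0,0,0]]]' 50
python3 -m pendant '[[[255,0,0,0,0,0,0],[255,0,0,0,0,0,0],[255,0,0,0,0,0,0]]]';python3 -c "from h import *;sh()"
```

```text
clock: 21.2
position: [647.2, -225.7, 76.5]
orientation: [-180.0, -0.1, 147.0]
wrist_force: [0.3, -0.2, 0.4]
grip_width: 85.1
gripper_force: 0.0
clock: 21.62
position: [648.0, -228.1, 79.0]
orientation: [-179.9, 0.2, 147.0]
wrist_force: [-2.6, -2.9, 6.1]
grip_width: 45.3
gripper_force: 49.7
clock: 21.87
position: [647.9, -228.1, 79.0]
orientation: [-179.9, 0.2, 147.0]
wrist_force: [-3.2, -2.7, 6.3]
grip_width: 45.6
gripper_force: 49.6
21.87 [ 647.9 -228.1   79. ] [-179.9    0.2  147. ] F [-3.2 -2.7  6.3] T [-0.55  0.45 -0.04] w 45.6 49.6 q [-23.  34.  82.  -0.  64. -80.]
```

```bash
python3 -m pendant '[[[255,0,-0.2,0.2,0,0,-5],[255,0,0,0,0,0,-5],[255,0,0,0,0,0,-5],[255,0,0,0,0,0,-5],[255,0,0,0,0,0,0]]]'; python3 -c "from h import *;sh()"
python3 -m pendant '[[[255,0,0,0,0,0,-6],[255,0,0,0,0,0,-6],[255,0,0,0,0,0,-6],[255,0,0,0,0,0,-6],[255,0,0,0,0,0,0]]]'; python3 -c "from h import *;sh()"
python3 -m pendant '[[[255,0,0,0,0,0,-6],[255,0,0,0,0,0,-6],[255,0,0,0,0,0,-6],[255,0,0,0,0,0,0],[255,0,0,0,0,0,0]]]'; python3 -c "from h import *;sh()"
```

```text
clock: 22.28
position: [647.7, -228.2, 79.1]
orientation: [180.0, 0.1, 126.8]
wrist_force: [-0.8, 1.3, 0.8]
grip_width: 45.4
gripper_force: 55.2
22.28 [ 647.7 -228.2   79.1] [1.800e+02 1.000e-01 1.268e+02] F [-0.8  1.3  0.8] T [-0.08  0.06 -0.24] w 45.4 55.2 q [-23.  34.  82.  -0.  64. -60.]
clock: 22.7
position: [647.5, -228.3, 79.1]
orientation: [180.0, 0.0, 102.9]
wrist_force: [-0.2, 0.2, 1.4]
grip_width: 45.7
gripper_force: 55.3
22.7 [ 647.5 -228.3   79.1] [180.    0.  102.9] F [-0.2  0.2  1.4] T [-0.11  0.23 -0.22] w 45.7 55.3 q [-23.  34.  82.  -0.  64. -36.]
clock: 23.12
position: [647.3, -228.3, 79.1]
orientation: [180.0, 0.0, 85.3]
wrist_force: [-1.6, 0.7, 2.5]
grip_width: 45.3
gripper_force: 55.5
23.12 [ 647.3 -228.3   79.1] [180.    0.   85.3] F [-1.6  0.7  2.5] T [-0.05  0.48 -0.23] w 45.3 55.5 q [-23.  34.  82.  -0.  64. -18.]
```

```bash
python3 -m pendant '[[[255,0,0,0,0,0,-4],[255,0,0,0,0,0,-4],[255,0,0,0,0,0,0],[255,0,0,0,0,0,0]]]'; python3 -c "from h import *;sh()"
python3 -m pendant '[[[255,0,0,0,0,0,-4],[255,0,0,0,0,0,0],[255,0,0,0,0,0,0]]]'; python3 -c "from h import *;sh()"
python3 -m pendant '[[[255,0,0,0,0,0,-3],[255,0,0,0,0,0,0],[255,0,0,0,0,0,0]]]'; python3 -c "from h import *;sh()"
```

```text
clock: 23.45
position: [647.3, -228.3, 79.0]
orientation: [180.0, 0.0, 77.2]
wrist_force: [-2.2, 0.1, 5.8]
grip_width: 46.1
gripper_force: 55.7
23.45 [ 647.3 -228.3   79. ] [180.    0.   77.2] F [-2.2  0.1  5.8] T [-0.03  0.57 -0.24] w 46.1 55.7 q [-23.  34.  82.  -0.  64. -10.]
clock: 23.7
position: [647.2, -228.2, 79.0]
orientation: [180.0, 0.0, 73.2]
wrist_force: [-2.2, 1.5, 5.7]
grip_width: 45.5
gripper_force: 55.8
23.7 [ 647.2 -228.2   79. ] [180.    0.   73.2] F [-2.2  1.5  5.7] T [-0.02  0.57 -0.24] w 45.5 55.8 q [-23.  34.  82.  -0.  64.  -6.]
clock: 23.95
position: [647.2, -228.3, 79.0]
orientation: [180.0, 0.0, 70.2]
wrist_force: [-3.3, 0.1, 5.3]
grip_width: 45.5
gripper_force: 55.8
23.95 [ 647.2 -228.3   79. ] [180.    0.   70.2] F [-3.3  0.1  5.3] T [ 0.03  0.65 -0.29] w 45.5 55.8 q [-23.  34.  82.  -0.  64.  -3.]
```

```bash
python3 -m pendant '[[[255,0,0,0,0,0,-2.5],[255,0,0,0,0,0,0],[255,0,0,0,0,0,0]]]' >/dev/null; python3 -c "from h import *;sh()"
python3 -m pendant '[[[255,0,0,0,0,0,-2.5],[255,0,0,0,0,0,0],[255,0,0,0,0,0,0]]]'>/dev/null; python3 -c "from h import *;sh()"
```

```text
24.2 [ 647.2 -228.2   79. ] [180.    0.   67.8] F [-2.8 -0.8  5.7] T [0.08 0.6  0.22] w 45.7 53.5 q [-23.  34.  82.  -0.  64.  -1.]
24.45 [ 647.2 -228.2   79. ] [180.    0.   65.3] F [-2.5 -0.3  6.1] T [0.02 0.63 0.24] w 46.0 53.2 q [-23.  34.  82.  -0.  64.   2.]
```

```bash
python3 -m pendant '[[[255,0,0,0,0,0,-1.2],[255,0,0,0,0,0,-1.2]]]' >/dev/null; python3 -c "from h import *;sh()"
python3 -m pendant '[[[255,0,0,0,0,0,-1.2],[255,0,0,0,0,0,-1.2]]]'>/dev/null; python3 -c "from h import *;sh()"
```

```text
24.62 [ 647.1 -228.2   79. ] [180.    0.   62.9] F [-3.3  1.1  6.4] T [0.03 0.62 0.69] w 45.4 50.7 q [-23.  34.  82.  -0.  64.   4.]
24.78 [ 647.2 -228.2   79. ] [180.    0.   60.5] F [-3.3  0.7  5.9] T [0.07 0.57 0.68] w 45.4 50.6 q [-23.  34.  82.  -0.  64.   7.]
```

Torque rose from 0.24 to 0.69 N·m, so the nut is finger-tight and just nipping. I'll release it and take a fresh look at the spanner.

```bash
python3 -m pendant '[[[255,0,0,0,0,0,0],[255,0,0,0,0,0,0],[0,0,0,0,0,0,0],[0,0,0,0,0,0,0],[0,0,0,0,0,0,0]]]'
python3 -m pendant '[[[0,0,0,0,0,0,0],[0,0,0,3,0,0,0],[0,0,0,4,0,0,0],[0,0,0,4,0,0,0],[0,-2.5,2,1,0,0,-6.4]]]'
python3 -m pendant '[[[0,-2.5,2,0,0,0,-6.4],[0,-2.5,2,0,0,0,-6.4],[0,0,0,0,0,0,-6.4],[0,0,0,0,0,0,0]]]'
python3 - <<'E'
from h import *
sh()
im=eyes.read_camera("top");cv2.imwrite("pics/t6.png",im[:,:,::-1]);cv2.imwrite("pics/s6.png",eyes.read_camera("side")[:,:,::-1])
def rect(n,c,z,hx,hy,k):
    q=proj(n,[(c[0]+hx,c[1]+hy,z),(c[0]+hx,c[1]-hy,z),(c[0]-hx,c[1]-hy,z),(c[0]-hx,c[1]+hy,z)]).astype(np.float32)
    S=(int(2*hy*k),int(2*hx*k));H=cv2.getPerspectiveTransform(q,np.float32([(0,0),(S[0],0),S,(0,S[1])]))
    return cv2.warpPerspective(im,H,S,flags=cv2.INTER_CUBIC)[:,:,::-1]
cv2.imwrite("pics/c6.png",rect("top",(470,-345),20,150,130,2))
E
```

```text
clock: 25.2
position: [647.8, -228.2, 78.0]
orientation: [180.0, -0.0, 60.3]
wrist_force: [-0.0, 0.4, 1.0]
grip_width: 79.7
gripper_force: 0.0
clock: 25.62
position: [631.0, -213.2, 205.6]
orientation: [178.9, -0.2, 53.7]
wrist_force: [2.0, -0.8, 1.1]
grip_width: 85.5
gripper_force: 0.0
clock: 25.95
position: [570.8, -166.8, 198.5]
orientation: [-180.0, 0.0, 34.5]
wrist_force: [0.9, 0.8, 0.2]
grip_width: 85.2
gripper_force: 0.0
25.95 [ 570.8 -166.8  198.5] [-180.     0.    34.5] F [0.9 0.8 0.2] T [ 0.03 -0.01 -0.01] w 85.2 0.0 q [-20.  21.  87.   0.  73.  35.]
```

View pics/c6.png

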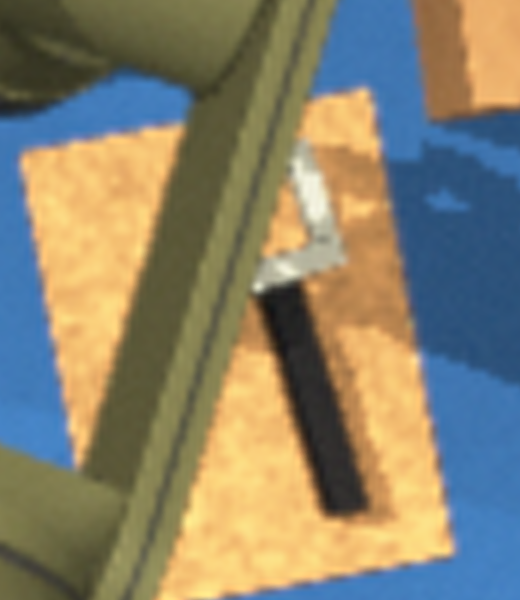

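The spanner is where it was: handle from rect px (283,290) to (346,513), axis 15.8°. Next I'll pick it up.

```bash
python3 -m pendant '[[[0,-2.34,-3.33,0,0,0,-3.1],[0,-2.34,-3.33,0,0,0,-3.1],[0,-2.34,-3.33,0,0,0,-3.1],[0,-2.34,-3.33,-2,0,0,-3.1],[0,-2.34,-3.33,-2,0,0,-3.1]]]'
python3 -m pendant '[[[0,-2.34,-3.33,-2,0,0,-3.1],[0,0,0,-4,0,0,0],[0,0,0,-2,0,0,0],[0,0,0,0,0,0,0],[0,0,0,0,0,0,0]]]'; python3 -c "from h import *;sh()"
```

```text
clock: 26.47
position: [460.3, -332.9, 162.3]
orientation: [179.7, -0.2, 19.1]
wrist_force: [0.2, 0.2, -0.7]
grip_width: 85.1
gripper_force: 0.0
clock: 26.88
position: [437.6, -360.6, 81.8]
orientation: [-179.9, 0.1, 16.0]
wrist_force: [-0.4, -0.3, 0.6]
grip_width: 85.3
gripper_force: 0.0
26.88 [ 437.6 -360.6   81.8] [-1.799e+02  1.000e-01  1.600e+01] F [-0.4 -0.3  0.6] T [-0.02  0.    0.02] w 85.3 0.0 q [-44.  26.  98.   0.  56.  30.]
```

```bash
python3 -m pendant '[[[0,-0.7,-0.6,-3,0,0,0],[0,0,0,-2.5,0,0,0],[0,0,0,-1.8,0,0,0],[0,0,0,0,0,0,0],[0,0,0,0,0,0,0]]]'
python3 -m pendant '[[[255,0,0,0,0,0,0],[255,0,0,0,0,0,0],[255,0,0,0,0,0,0],[255,0,0,0,0,0,0],[255,0,0,0,0,0,0]]]' 100
python3 -m pendant '[[[255,0,0,0,0,0,0],[255,0,0,0,0,0,0],[255,0,0,0,0,0,0]]]'; python3 -c "from h import *;sh()"
```

```text
clock: 27.3
position: [432.0, -366.5, 11.0]
orientation: [179.9, -0.0, 16.1]
wrist_force: [-0.2, -0.1, 1.1]
grip_width: 85.2
gripper_force: 0.0
clock: 27.72
position: [431.1, -366.2, 11.0]
orientation: [179.9, -0.0, 16.0]
wrist_force: [0.7, -1.2, 3.7]
grip_width: 25.6
gripper_force: 3.4
clock: 27.97
position: [431.2, -366.5, 11.3]
orientation: [179.9, -0.1, 16.0]
wrist_force: [0.2, 0.0, 6.5]
grip_width: 17.5
gripper_force: 98.9
27.97 [ 431.2 -366.5   11.3] [ 1.799e+02 -1.000e-01  1.600e+01] F [0.2 0.  6.5] T [ 0.09  0.12 -0.05] w 17.5 98.9 q [-45.  31. 102.  -0.  47.  29.]
```

```bash
python3 -m pendant '[[[255,0,0,0.5,0,0,0],[255,0,0,2,0,0,0],[255,0,0,4,0,0,0],[255,0,0,4,0,0,0],[255,0,0,3.5,0,0,0]]]' 100
python3 -m pendant '[[[255,2,2.3,0,0,0,-3],[255,2,2.3,0,0,0,-3],[255,2,2.3,0,0,0,-3],[255,2,2.3,0,0,0,-3],[255,2,2.3,0,0,0,-3]]]'
python3 -m pendant '[[[255,2,2.3,0,0,0,-0.5],[255,0.3,0,0,0,0,0],[255,0,0,0,0,0,0],[255,0,0,0,0,0,0],[255,0,0,0,0,0,0]]]';
python3 - <<'E'
from h import *
sh();im=eyes.read_camera("side");cv2.imwrite("pics/s7f.png",im[:,:,::-1]);im2=eyes.read_camera("top");cv2.imwrite("pics/t7f.png",im2[:,:,::-1])
p=sensors.sense()["position"]; u=p[2]-7
P=[(24,24.5,16),(24,36.5,16),(24,-24.5,16),(24,-36.5,16),(-28,24.5,16),(-28,-24.5,16)]
W=[(p[0]+89.3+x,p[1]+.8+y,u+z) for x,y,z in P]
a,b=proj("side",W),proj("top",W)
A=cv2.resize(im[170:270,340:440,::-1],None,fx=4,fy=4,interpolation=cv2.INTER_CUBIC);B=cv2.resize(im2[130:230,340:440,::-1],None,fx=4,fy=4,interpolation=cv2.INTER_CUBIC)
for q in a: cv2.circle(A,tuple(int(v) for v in (q-[340,170]+.5)*4),3,(0,0,255),1)
for q in b: cv2.circle(B,tuple(int(v) for v in (q-[340,130]+.5)*4),3,(0,0,255),1)
cv2.imwrite("pics/c7.png",np.hstack([A,B]))
E
```

```text
clock: 28.38
position: [430.2, -365.4, 151.8]
orientation: [-179.9, 0.0, 16.0]
wrist_force: [1.1, -1.4, -1.0]
grip_width: 17.7
gripper_force: 98.1
clock: 28.8
position: [530.6, -249.5, 150.1]
orientation: [-180.0, 0.1, 0.8]
wrist_force: [0.8, -0.8, -1.6]
grip_width: 17.8
gripper_force: 98.2
clock: 29.22
position: [552.6, -228.3, 149.8]
orientation: [-180.0, 0.1, 0.4]
wrist_force: [-0.0, -0.5, -1.7]
grip_width: 18.0
gripper_force: 98.3
29.22 [ 552.6 -228.3  149.8] [-1.8e+02  1.0e-01  4.0e-01] F [-0.  -0.5 -1.7] T [0.   0.08 0.02] w 18.0 98.3 q [-26.  23.  90.  -0.  67.  63.]
```

View pics/c7.png

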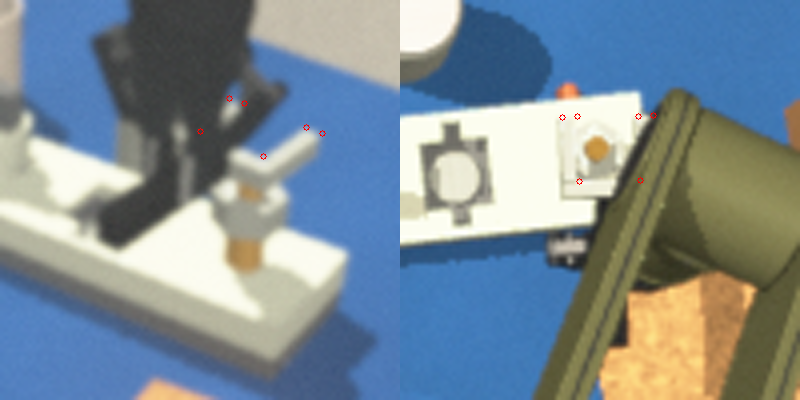

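```bash
python3 -m pendant '[[[255,0.15,-0.05,-1.5,0,0,0],[255,0,0,-1.2,0,0,0],[255,0,0,-0.5,0,0,0],[255,0,0,0,0,0,0],[255,0,0,0,0,0,0]]]'; python3 -c "from h import *;sh()"
python3 -m pendant '[[[255,0,0,-0.3,0,0,0],[255,0,0,-0.3,0,0,0],[255,0,0,-0.3,0,0,0],[255,0,0,0,0,0,0],[255,0,0,0,0,0,0]]]'; python3 -c "from h import *;sh()"
```

```text
clock: 29.73
position: [554.6, -228.8, 118.0]
orientation: [-180.0, 0.0, 0.4]
wrist_force: [0.4, 0.7, -2.5]
grip_width: 17.6
gripper_force: 98.3
29.73 [ 554.6 -228.8  118. ] [-180.     0.     0.4] F [ 0.4  0.7 -2.5] T [-0.    0.01 -0.02] w 17.6 98.3 q [-26.  25.  92.  -0.  63.  63.]
clock: 30.15
position: [555.1, -228.2, 109.0]
orientation: [-180.0, 0.0, 0.5]
wrist_force: [0.5, 0.1, -1.6]
grip_width: 18.0
gripper_force: 98.3
30.15 [ 555.1 -228.2  109. ] [-180.     0.     0.5] F [ 0.5  0.1 -1.6] T [ 0.04  0.08 -0.02] w 18.0 98.3 q [-26.  26.  92.   0.  62.  63.]
```

Still free. Continuing down to about 94.

```bash
python3 -m pendant '[[[255,0,0,-0.3,0,0,0],[255,0,0,-0.3,0,0,0],[255,0,0,0,0,0,0]]]' >/dev/null; python3 -c "from h import *;sh()"
python3 -m pendant '[[[255,0,0,-0.3,0,0,0],[255,0,0,-0.3,0,0,0],[255,0,0,-0.3,0,0,0],[255,0,0,0,0,0,0],[255,0,0,0,0,0,0]]]' >/dev/null; python3 -c "from h import *;sh()"
```

```text
30.4 [ 554.8 -228.1  102.4] [-1.8e+02  1.0e-01  5.0e-01] F [-0.5  0.3 -2.8] T [-0.02  0.01 -0.02] w 17.9 98.3 q [-26.  26.  93.   0.  61.  63.]
30.82 [ 554.9 -228.3   93.7] [-180.     0.     0.5] F [-0.3  0.4 -2.1] T [-0.05  0.07 -0.  ] w 17.8 98.3 q [-26.  27.  93.  -0.  60.  63.]
```

```bash
python3 -m pendant '[[[255,0.035,0.805,0,0,0,-5],[255,0.105,0.8,0,0,0,-5],[255,0,0,0,0,0,0]]]' >/dev/null; python3 -c "from h import *;sh()"
python3 -m pendant '[[[255,0.175,0.785,0,0,0,-5],[255,0.245,0.77,0,0,0,-5],[255,0,0,0,0,0,0]]]' >/dev/null; python3 -c "from h import *;sh()"
```

```text
31.07 [ 556.3 -211.8   94.1] [180.    0.   -9.6] F [-2.5 -2.2 -3. ] T [-0.33  0.37 -0.19] w 17.6 98.4 q [-25.  27.  94.  -0.  60.  75.]
31.32 [ 560.9 -197.    94.2] [179.9  -0.  -19.4] F [-0.9 -3.3 -3.3] T [-0.45  0.28 -0.02] w 18.0 98.3 q [-23.  27.  94.  -0.  60.  86.]
```

```bash
python3 -m pendant '[[[255,0.31,0.745,0,0,0,-5],[255,0.37,0.715,0,0,0,-5],[255,0,0,0,0,0,0]]]' >/dev/null; python3 -c "from h import *;sh()"
python3 -m pendant '[[[255,0.43,0.68,0,0,0,-5],[255,0,0,0,0,0,0]]]' >/dev/null; python3 -c "from h import *;sh()"
python3 -m pendant '[[[255,0.29,0.39,0,0,0,-3],[255,0,0,0,0,0,0]]]' >/dev/null; python3 -c "from h import *;sh()"
```

```text
31.57 [ 567.5 -182.5   94.1] [179.9  -0.  -29.4] F [-1.5 -3.1 -2. ] T [-0.51  0.34 -0.09] w 17.8 98.4 q [-22.  27.  94.  -0.  60.  98.]
31.73 [ 571.7 -175.8   94.1] [179.9   0.  -34.4] F [-1.9 -3.4 -1.2] T [-0.48  0.36 -0.07] w 18.0 98.4 q [-21.  27.  93.  -0.  60. 103.]
31.9 [ 574.3 -172.1   94. ] [179.9   0.  -37.3] F [-2.6 -2.8 -1.3] T [-0.44  0.37  0.07] w 17.8 98.5 q [-21.  27.  93.  -0.  60. 107.]
```

```bash
python3 -m pendant '[[[255,0.31,0.37,0,0,0,-3],[255,0,0,0,0,0,0]]]' >/dev/null; python3 -c "from h import *;sh()"
python3 -m pendant '[[[255,0.33,0.35,0,0,0,-3],[255,0,0,0,0,0,0]]]' >/dev/null; python3 -c "from h import *;sh()"
```

```text
32.07 [ 577.5 -168.6   94.1] [179.9  -0.  -40.3] F [-1.9 -4.  -2.9] T [-0.63  0.45  0.17] w 17.8 98.5 q [-20.  27.  93.  -0.  60. 110.]
32.23 [ 580.5 -166.    94. ] [ 1.798e+02 -1.000e-01 -4.320e+01] F [-2.9 -6.4 -1.6] T [-1.01  0.58  0.75] w 17.4 98.7 q [-20.  27.  93.  -0.  60. 113.]
```

```bash
python3 -m pendant '[[[255,0.23,0.23,0,0,0,-2],[255,0,0,0,0,0,0],[255,0,0,0,0,0,0]]]' >/dev/null; python3 -c "from h import *;sh()"
```

```text
32.48 [ 582.3 -164.4   94. ] [ 1.798e+02 -1.000e-01 -4.510e+01] F [-3.7 -8.1 -2.4] T [-1.28  0.63  1.27] w 17.6 99.1 q [-20.  27.  92.  -0.  60. 116.]
```

```bash
python3 -m pendant '[[[255,-0.23,-0.23,0,0,0,2],[255,-0.33,-0.35,0,0,0,3],[255,-0.2,-0.24,0,0,0,2],[255,0,0,0,0,0,0],[255,0,0,0,0,0,0]]]' >/dev/null; python3 -c "from h import *;sh()"
python3 -m pendant '[[[255,0,0,0.5,0,0,0],[255,0,0,0.5,0,0,0],[255,0,0,0.5,0,0,0],[255,0,0,0,0,0,0]]]' >/dev/null; python3 -c "from h import *;sh()"
```

```text
32.9 [ 576.4 -171.2   94.2] [-1.80e+02 -1.00e-01 -3.85e+01] F [ 0.3 -4.  -3.3] T [-0.64  0.03  0.04] w 17.6 98.4 q [-21.  27.  93.  -0.  60. 108.]
33.23 [ 577.  -171.7  109. ] [ 1.80e+02 -1.00e-01 -3.85e+01] F [ 3.6 -7.1 -8.3] T [-0.84 -0.07 -0.07] w 17.2 98.6 q [-21.  26.  92.  -0.  62. 108.]
```

```bash
python3 -m pendant '[[[255,0,-0.2,0,0,0,0],[255,0,0,0,0,0,0],[255,0,0,0,0,0,0]]]' >/dev/null; python3 -c "from h import *;sh()"
python3 -m pendant '[[[255,0,0,0.6,0,0,0],[255,0,0,0.6,0,0,0],[255,0,0,0,0,0,0],[255,0,0,0,0,0,0]]]' >/dev/null; python3 -c "from h import *;sh()"
```

```text
33.48 [ 576.7 -172.   108.9] [-179.9   -0.   -38.5] F [ 4.7 -3.1 -6.2] T [-0.13 -0.39  0.14] w 17.8 99.1 q [-21.  26.  92.   0.  62. 108.]
33.82 [ 574.9 -170.8  121.3] [-1.80e+02  1.00e-01 -3.85e+01] F [-1.   1.8 -3.5] T [0.6  0.28 0.21] w 17.9 99.4 q [-21.  25.  91.   0.  63. 108.]
```

```bash
python3 -m pendant '[[[255,0,0,1,0,0,0],[255,0,0,1.5,0,0,0],[255,0,0,1.5,0,0,0],[255,0,0,0,0,0,0],[255,0,0,0,0,0,0]]]' >/dev/null; python3 -c "from h import *;sh()"
```

```text
34.23 [ 577.1 -172.9  163.2] [-179.9   -0.3  -38.6] F [ 0.6  0.7 -2.2] T [0.01 0.04 0.01] w 17.4 99.7 q [-21.  23.  89.  -0.  68. 108.]
```

```bash
python3 -m pendant '[[[255,-1.83,-2.42,0,0,0,6.83],[255,-1.83,-2.42,0,0,0,6.83],[255,-1.83,-2.42,0,0,0,6.83],[255,-1.83,-2.42,0,0,0,6.83],[255,-1.83,-2.42,0,0,0,6.83]]]'>/dev/null
python3 -m pendant '[[[255,-1.83,-2.42,0,0,0,6.83],[255,-1.83,-2.42,0,0,0,6.83],[255,-1.83,-2.42,0,0,0,6.83],[255,0,0,-3,0,0,0],[255,0,0,-3,0,0,0]]]'>/dev/null
python3 -m pendant '[[[255,0,0,-3,0,0,0],[255,0,0,-3,0,0,0],[255,0,0,0,0,0,0],[255,0,0,0,0,0,0],[255,0,0,0,0,0,0]]]'>/dev/null; python3 -c "from h import *;sh()"
```

```text
35.48 [ 430.  -366.3   41.9] [179.9  -0.   16.1] F [-0.1 -0.7 -1.2] T [-0.02  0.04 -0.  ] w 17.8 99.5 q [-45.  28. 101.  -0.  51.  29.]
```

```bash
python3 -m pendant '[[[255,0,0,-1,0,0,0],[255,0,0,-1,0,0,0],[255,0,0,-0.5,0,0,0],[255,0,0,-0.3,0,0,0],[255,0,0,0,0,0,0]]]'>/dev/null; python3 -c "from h import *;sh()"
python3 -m pendant '[[[255,0,0,-0.2,0,0,0],[255,0,0,-0.2,0,0,0],[255,0,0,0,0,0,0]]]'>/dev/null; python3 -c "from h import *;sh()"
```

```text
35.9 [ 430.1 -366.6   13.4] [ 1.799e+02 -1.000e-01  1.610e+01] F [-1.3 -1.8  3.8] T [-0.05 -0.33 -0.13] w 17.4 100.8 q [-45.  31. 102.  -0.  47.  29.]
36.15 [ 429.9 -366.5   11.7] [ 1.799e+02 -1.000e-01  1.610e+01] F [-4.3  1.6 19. ] T [0.38 0.13 0.14] w 17.7 102.8 q [-45.  31. 102.  -0.  47.  29.]
```

Spanner is on the mat. Release, lift, and look.

```bash
python3 -m pendant '[[[255,0,0,0.2,0,0,0],[0,0,0,0,0,0,0],[0,0,0,0,0,0,0],[0,0,0,0,0,0,0],[0,0,0,0,0,0,0]]]'
python3 -m pendant '[[[0,0,0,0,0,0,0],[0,0,0,2,0,0,0],[0,0,0,4,0,0,0],[0,0,0,4,0,0,0],[0,0,0,4,0,0,0]]]'
python3 -m pendant '[[[0,0,3.5,3,0,0,0],[0,0,4,2,0,0,0],[0,0,4,0,0,0,0],[0,0,4,0,0,0,0],[0,0,4,0,0,0,0]]]'
python3 -m pendant '[[[0,0,4,0,0,0,0],[0,0,4,0,0,0,0],[0,0,0,0,0,0,0],[0,0,0,0,0,0,0]]]'
python3 - <<'E'
from h import *
sh()
im=eyes.read_camera("top")[:,:,::-1];s=eyes.read_camera("side")[:,:,::-1];cv2.imwrite("pics/t8.png",im);cv2.imwrite("pics/s8.png",s)
cv2.imwrite("pics/c8.png",np.hstack([cv2.resize(im[130:290,240:460],(400,291)),cv2.resize(s[150:310,250:450],(364,291))]))
E
```

```text
clock: 36.57
position: [429.2, -365.3, 10.6]
orientation: [-179.9, 0.0, 16.1]
wrist_force: [-0.5, 0.7, -0.6]
grip_width: 65.8
gripper_force: 0.0
clock: 36.98
position: [428.8, -365.1, 151.7]
orientation: [-179.9, 0.1, 16.1]
wrist_force: [0.6, -0.9, -0.3]
grip_width: 85.4
gripper_force: 0.0
clock: 37.4
position: [429.2, -175.3, 197.3]
orientation: [180.0, -0.0, 16.0]
wrist_force: [1.8, 0.6, 0.4]
grip_width: 85.3
gripper_force: 0.0
clock: 37.73
position: [428.9, -94.7, 196.7]
orientation: [-180.0, 0.0, 16.4]
wrist_force: [0.0, 0.0, -0.2]
grip_width: 85.5
gripper_force: 0.0
37.73 [428.9 -94.7 196.7] [-180.     0.    16.4] F [ 0.   0.  -0.2] T [-0.   -0.01 -0.  ] w 85.5 0.0 q [-18.   9. 104.  -0.  67.  56.]
```

View pics/c8.png

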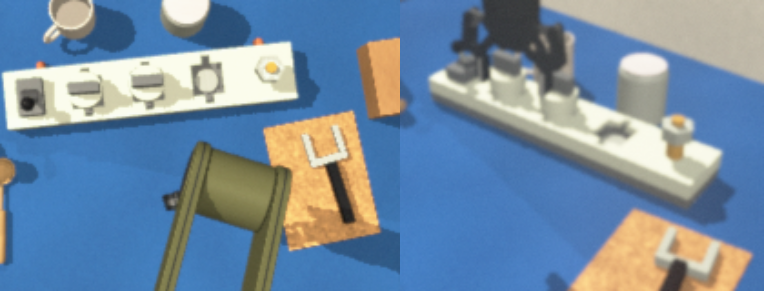

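The spanner lies on the mat, both cartridges are crosswise and the lever is shut (ball at crop (28,103)). Going to the lever.

```bash
python3 -m pendant '[[[0,1.7,3.43,0,0,0,-1.22],[0,1.7,3.43,0,0,0,-1.22],[0,1.7,3.43,0,0,0,-1.22],[0,1.7,3.43,0,0,0,-1.22],[0,1.7,3.43,0,0,0,-1.22]]]'>/dev/null
python3 -m pendant '[[[0,1.7,3.43,0,0,0,-1.22],[0,1.7,3.43,0,0,0,-1.22],[0,1.7,3.43,0,0,0,-1.22],[0,1.7,3.43,0,0,0,-1.22],[0,0,0,0,0,0,0]]]'>/dev/null
python3 -m pendant '[[[0,0,0,0,0,0,0],[0,0,0,0,0,0,0],[0,0,0,0,0,0,0]]]'>/dev/null; python3 -c "from h import *;sh()"
```

```text
38.92 [582.2 209.6 196.3] [1.799e+02 1.000e-01 5.000e+00] F [-0.5  0.   0.2] T [-0.04  0.01  0.02] w 85.3 0.0 q [ 16.  23.  84.  -0.  74. 101.]
```

```bash
python3 -m pendant '[[[0,0,0.5,-3,0,0,0],[0,0,0,-3.5,0,0,0],[0,0,0,-3.2,0,0,0],[0,0,0,0,0,0,0],[255,0,0,0,0,0,0]]]' 25 >/dev/null; python3 -c "from h import *;sh()"
python3 -m pendant '[[[255,0,0,0,0,0,0],[255,0,0,0,0,0,0],[255,0,0,0,0,0,0],[255,0,0,0,0,0,0],[255,0,0,0,0,0,0]]]' 25 >/dev/null
python3 -m pendant '[[[255,0,0,0,0,0,0],[255,0,0,0,0,0,0],[255,0,0,0,0,0,0]]]' >/dev/null; python3 -c "from h import *;sh()"
```

```text
39.33 [580.7 214.8  98.6] [179.9   0.3   5. ] F [ 0.9 -0.7  0.5] T [ 0.03 -0.04 -0.01] w 75.4 0.0 q [ 16.  28.  90.  -0.  62. 101.]
40.0 [583.1 213.4 102.3] [ 1.797e+02 -1.000e-01  5.200e+00] F [ -1.  -10.4   7.8] T [-1.79  0.17 -0.04] w 24.0 24.1 q [ 16.  28.  90.  -0.  62. 101.]
```

Ball held (24 mm). Push it over to the back.

```bash
python3 -m pendant '[[[255,0.6,-0.04,0.4,0,0,0],[255,0.8,0.08,0.2,0,0,0],[255,0.8,0.08,0.1,0,0,0],[255,0.8,0.08,0,0,0,0],[255,0.8,0.08,-0.2,0,0,0]]]' >/dev/null; python3 -c "from h import *;sh()"
python3 -m pendant '[[[255,0.8,0.08,-0.2,0,0,0],[255,0.4,0.04,0,0,0,0],[255,0,0,0,0,0,0],[255,0,0,0,0,0,0],[255,0,0,0,0,0,0]]]' >/dev/null; python3 -c "from h import *;sh()"
```

```text
40.42 [619.5 216.8 105.8] [1.797e+02 1.000e-01 5.200e+00] F [-2.5 -7.7  0.9] T [-1.26  0.45  0.05] w 24.3 26.2 q [ 16.  30.  85.  -0.  65. 101.]
40.83 [631.  217.9 102.4] [179.7   0.2   5.1] F [-1.1 -6.5 -4. ] T [-1.1   0.24 -0.01] w 24.4 26.1 q [ 16.  31.  83.  -0.  66. 101.]
```

```bash
python3 -m pendant '[[[255,0.4,0.04,0,0,0,0],[255,0.2,0,0,0,0,0],[255,0,0,0,0,0,0],[255,0,0,0,0,0,0]]]' >/dev/null; python3 -c "from h import *;sh()"
python3 -m pendant '[[[0,0,0,0,0,0,0],[0,0,0,0,0,0,0],[0,0,0,0,0,0,0],[0,0,0,0,0,0,0],[0,0,0,0,0,0,0]]]' >/dev/null
python3 -m pendant '[[[0,0,0,2,0,0,0],[0,0,0,4,0,0,0],[0,0,0,4,0,0,0],[0,-3,0,3,0,0,0],[0,-4,0,0,0,0,0]]]' >/dev/null
python3 -m pendant '[[[0,-4,0,0,0,0,0],[0,-4,0,0,0,0,0],[0,-2,0,0,0,0,0],[0,0,0,0,0,0,0],[0,0,0,0,0,0,0]]]' >/dev/null
python3 - <<'E'
from h import *
sh()
im=eyes.read_camera("top")[:,:,::-1];s=eyes.read_camera("side")[:,:,::-1];cv2.imwrite("pics/t9.png",im);cv2.imwrite("pics/s9.png",s)
cv2.imwrite("pics/c9.png",np.hstack([cv2.resize(im[130:290,180:460],(390,223)),cv2.resize(s[150:310,250:450],(390,312))[:223]]))
for a in(.7,.85,1): 
    x=50*np.sin(a-.5);print(a,proj("side",[(606+x*.9955,216.5+x*.0946,70+50*np.cos(a-.5))]).round(1))
b=s[155:185,272:300].astype(int).sum(2); ys,xs=np.nonzero(b<150); print("dark",xs.mean()+272,ys.mean()+155,len(xs))
E
```

```text
41.17 [634.9 218.2 101.2] [179.7   0.5   5.2] F [-2.9 -6.5 -5.4] T [-0.98  0.6   0.14] w 24.1 25.7 q [ 15.  32.  83.  -0.  66. 100.]
42.42 [468.3 221.6 233.3] [-1.8e+02 -1.0e-01  5.2e+00] F [-0.6  0.3  0.3] T [-0.01 -0.03 -0.  ] w 85.3 0.0 q [ 21.  13.  93.  -0.  74. 105.]
0.7 [[287.4 170.9]]
0.85 [[288.8 170.7]]
1 [[290.2 170.9]]
dark nan nan 0<stdin>:7: RuntimeWarning: Mean of empty slice.
  ret = ret.dtype.type(ret / rcount)
```

View pics/c9.png

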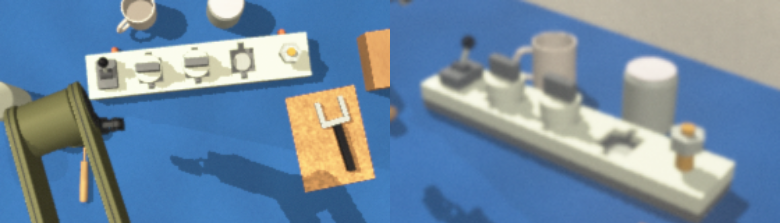

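```bash
python3 - <<'E'
from h import *
for n,w in(("side0",(160,183,278,302)),("s9",(160,183,278,302)),("s8",(160,183,270,296)),("top0",(165,186,244,268)),("t9",(165,186,244,268))):
    b=cv2.imread(f"pics/{n}.png").max(2).astype(float)[w[0]:w[1],w[2]:w[3]]
    m=np.clip(75-b,0,None);ys,xs=np.mgrid[:b.shape[0],:b.shape[1]];print(n,b.min(),m.sum(),(xs*m).sum()/m.sum()+w[2],(ys*m).sum()/m.sum()+w[0])
for a in(0,.85,.9,1): 
    x=50*np.sin(a-.5);P=[(606+x*.9955,216.5+x*.0946,70+50*np.cos(a-.5))];print(a,proj("side",P).round(1),proj("top",P).round(1))
E
```

```text
side0 57.0 175.0 289.21714285714285 171.57142857142858
s9 57.0 141.0 289.8014184397163 171.4113475177305
s8 58.0 1490.0 288.0993288590604 171.94496644295302
top0 26.0 1199.0 253.90325271059217 175.41784820683904
t9 25.0 1110.0 253.92972972972973 174.63693693693693
0 [[280.6 175.7]] [[254.9 188. ]]
0.85 [[288.8 170.7]] [[253.6 175.5]]
0.9 [[289.3 170.8]] [[253.6 174.9]]
1 [[290.2 170.9]] [[253.5 173.6]]
```

The lever now stands about 0.06 rad further open than at the start. All steps look done, so I'm handing in.

```bash
python3 -c "
from station import arm
print(arm.job_done())"
```

```text
the job is handed in; nothing more can be done
None
```

I ran every step in order and handed the job in at about 42 s. The hand-in gave no pass or fail result. Both cartridges present are locked, the nut was spannered to its stop, the spanner is back on the mat and the feed is open.

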